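# Weigh the fallen solder tube and stow both tubes in the stock crate

### The job

Stand the fallen orange solder tube upright on the plate of the bench scale and let go of it for a second so that it is weighed. Then stow it upright in the crate cell with the orange liner, and the green tube upright in the cell with the green liner, lowering them in rather than dropping them. Leave the jars, the tin and the blue board holder where they are.

Things in the scene. Friction and masses are not known exactly. Their poses are not given: they have to be found in the camera images.
- orange_tube: Orange closed rigid tube with a white band, 125 mm long, 38 mm diameter, 0.11 to 0.22 kg, centre of mass near mid-length; starts lying. Its lowest 22 mm is a black hexagonal foot (38 mm across flats, 44 across corners) that keeps it from rolling; the rest is round. Origin: centre of the foot's flat end face, on the axis. Own +x runs along the tube from foot to top (up when it stands).
- green_tube: Green tube of exactly the same shape, size and mass range as the orange one; it starts standing upright on the bench. Origin: centre of the foot's underside. Its own +z axis runs along the tube from the foot to the top.
- scale: White low bench scale, fixed. Origin on the bench under the centre of its round steel plate (108 mm diameter); the plate's flat top is 22 mm above the bench and does not move. The white housing under it, 14 mm high, is 116 mm wide and reaches 90 mm along own -x (towards the robot) and 60 mm along +x.
- crate: Open grey crate fixed to the bench, 220 (own x) by 148 (own y) by 60 mm high; walls, dividers and floor 4 mm, dividers full height. Six cells 68 mm square, centres at own x -72, 0, +72 and own y -36, +36 mm. Origin: centre of underside, z up. Three cells hold a jar or tin, three are empty with a liner disc on the floor; which is where varies.
- orange_liner: Orange disc, 62 mm diameter, 3 mm thick, fixed on the floor of one crate cell at its centre: the orange tube's place. Origin: centre of its underside (4 mm above the bench), so a tube standing on it has its foot 7 mm above the bench.
- green_liner: Green disc, same size and origin, in another cell: the green tube's place.
- grey_liner: Dark grey disc, same size and origin, in another cell, which stays empty.
- jar_a: White jar with yellow lid, 46 mm diameter, 50 mm high, loose in a crate cell; to be left there. Origin: centre of its underside.
- jar_b: White jar with blue lid, 50 mm diameter, 44 mm high, loose in a crate cell; to be left there. Origin: centre of its underside.
- tin: Bare metal tin, 46 mm diameter, 40 mm high, loose in a crate cell; to be left there. Origin: centre of its underside.
- board_holder: Blue board holder with a black circuit board, loose on the bench, 85 by 125 mm, 20 mm high; to be left alone. Origin: centre of its underside.
There are look-alikes about, which are no part of the job. Of the things that look like the green_liner, the larger one is meant.

How it is judged:
On the way:
1. the orange tube stands upright on the scale's plate, released (contact force between orange_tube and scale above 0.5 N and contact force between orange_tube and the arm below 0.05 N and contact force between orange_tube and the fingers below 0.05 N and angle between orange_tube's own x axis and vertical below 0.12 rad and horizontal distance between orange_tube and scale below 0.06 m and z of orange_tube in the frame of scale below 0.03 m and linear speed of orange_tube below 0.02 m/s), for 0.8 s.
At the end, for the whole second after the job is handed in: The orange tube stands in the orange-liner cell, the green tube in the green-liner cell: foot down on the liner (under 8 mm above the liner's underside), within 28 mm of its centre (anywhere in the cell), upright within 0.12 rad, released and at rest (horizontal distance between orange_tube and orange_liner below 0.028 m and z of orange_tube in the frame of orange_liner below 0.008 m and angle between orange_tube's own x axis and vertical below 0.12 rad and linear speed of each of orange_tube, green_tube below 0.02 m/s and horizontal distance between green_tube and green_liner below 0.028 m and z of green_tube in the frame of green_liner below 0.008 m and angle between green_tube's own z axis and vertical below 0.12 rad); the robot touches nothing.
It fails at once if a jar or the tin is displaced more than 25 mm or tipped over (distance of any of jar_a, jar_b, tin from where it was at the start of the episode above 0.025 m or angle between any of jar_a, jar_b, tin's own z axis and vertical above 0.5 rad).
It fails at once if the board holder is pushed more than 20 mm (distance of board_holder from where it was at the start of the episode above 0.02 m).
It fails at once if the orange tube is dropped into its cell (moving faster than 0.7 m/s over its liner, foot below the crate's rim) (horizontal distance between orange_tube and orange_liner below 0.03 m and height (world z) of orange_tube below 0.06 m and linear speed of orange_tube above 0.7 m/s).
It fails at once if the green tube is dropped into its cell (moving faster than 0.7 m/s over its liner, foot below the crate's rim) (horizontal distance between green_tube and green_liner below 0.03 m and height (world z) of green_tube below 0.06 m and linear speed of green_tube above 0.7 m/s).
It also fails if it takes over 72 s, if anything falls off the work surface, if the arm or the gripper's body presses on something with over 40 N, if the wrist force passes 120 N, or if a joint passes its speed limit or range.

### The arm

A 6-joint arm with a two-finger parallel gripper is mounted at the origin on the work surface. World frame = base frame: x ahead of the robot, y to its left, z up, the work surface at z = 0. Lengths are in m, angles in rad, forces in N, time in s.
With the tool pointing down it reaches from about 0.375 to 0.9 m from the base axis. Payload 3.1 kg.
Tool frame: the origin (TCP) lies at the very end of the fingers, on their centre line; the grasp point (between the pads) lies 19 mm behind it; x points along the fingers, z is the direction in which the jaws open and shut, and the axes are right-handed (so a half turn about x gives the same grasp; the last joint's range is limited). The gripper opens to 85 mm and grips with 20 to 120 N. Pads are 22 mm wide; open, the fingers measure 114 mm over their backs; the gripper's body (76 mm by 85 mm) begins 54 mm behind the grasp point. The pads swing forward as they close: fully open they stand 13 mm farther back than shut.
Start: joints at [1.139, 0.527, 1.433, -0, 1.181, -0.178], TCP at [0.156, 0.605, 0.231] pointing down, gripper open.
Joint ranges: [-3.08, 3.08], [-0.75, 2.2], [0.22, 2.44], [-1.43, 4.57], [0, 2.65], [-2.85, 2.85]. Speed limits (rad/s): [2.79, 2.79, 3.14, 3.14, 3.14, 3.14].

### API

Orientations are given as a unit quaternion [x, y, z, w].
In Python, from station import manip, viewer, job gives the robot as it stands.
- The arm moves only by the tool move_arm, never from a script. Its argument "deltas" is one flat list of numbers, 7 for each row, row after row: the finger opening in mm, from 0 to 85.4, then the shift along the tool's x, y, z in mm, then the turn, a rotation vector about the tool's x, y, z in degrees. In form: [jaw, tx, ty, tz, rx, ry, rz, jaw, tx, ty, tz, rx, ry, rz, ...]. A call has 1 to 10 rows; each row shifts and turns the commanded pose from where the row before left it, along the tool's axes as they then stand; what a row does not reach is not made up. A row lasts 1/10 s, in which the tool goes at most 50 mm and 8.59 degrees, less where a joint would pass 70% of its speed; a pose out of reach is approached as far as the arm can. A call is refused whole if a number of a shift passes 50 or a number of a turn 8.59, either way. A call with a gripper value outside its range is refused whole. The fingers move at their own pace and stop on an object; "force" is the grip in N (left out, the last holds). Time passes only in rows, so rows that do not move let the fingers close. It gives the time, the measured TCP pose, the force and the opening at its end, in the units of the state.
- manip.sense(): the state, without advancing time (a new reading comes with each control period).
- viewer.snapshot(name): name is "scene" or "top" or "wrist"; returns a dict with "image" (400x640x3 uint8, red, green, blue), "depth" (400x640 float32, m along the optical axis (not along the pixel's ray), 0 where there is no reading), "fovy" (degrees; the focal length in pixels is half the picture's height over the tangent of half this angle, whatever the lens; pixels are square), "cx", "cy" (the principal point, pixels), "R" (3x3) and "t" (3): a world point X has camera coordinates R X + t. Camera axes: x right, y down, z forward; pixel columns grow to the right and rows downward; lengths in m; the calibration is good to about 2 mm. A picture is of the moment at which its call begins.
- job.sign_off(): hands the job in, once; it reports no verdict.
The state is a dict: "t": time; "q": joint angles; "qd": joint speeds; "tau": joint torques, N m; "tcp_pos": TCP position; "tool_rot": TCP orientation; "force": force on the tool from outside, world axes, zero at the start; "ft_torque": the same for the moment, N m; "finger_gap": opening from 0.0 (shut) to 1.0 (fully open).
Only numpy, scipy, OpenCV 4.12 (cv2) and the standard library are available. Lean on these libraries where they do the work, as an engineer would, in place of code of your own. Each camera call takes 0.05 s, during which the arm holds its last target.

## Working session

There is one attempt and no reset: what is moved stays moved. The work goes in short steps, Python scripts to look and compute and a tool call to move; the robot and the scene stay as the last step left them, time stands still between calls to the robot, and variables do not carry over. Pictures are saved under pics/ and viewed, and the job is handed in when it is done.

Besides the shell and the picture viewer there is one more tool, called by a JSON object that holds its "fn" and its "kwargs". move_arm: Moves the arm, as the interface text tells. Its arguments: {"type":"object","properties":{"deltas":{"type":"array"},"force":{"type":"number"}},"required":["deltas"]}

```bash
ls; mkdir -p pics; python3 - <<'E'
from station import manip, viewer, job
import cv2,pickle
s=manip.sense();print(s)
for n in("scene","top","wrist"):
    d=viewer.snapshot(n);pickle.dump(d,open(n+".pkl","wb"))
    cv2.imwrite(f"pics/{n}0.png",d["image"][:,:,::-1]);print(n,d["fovy"],d["cx"],d["cy"],d["R"],d["t"])
E
```

```text
pics
{'t': 0.0, 'q': array([ 1.13951966e+00,  5.28476079e-01,  1.43396024e+00, -4.02407381e-06,
        1.18136321e+00, -1.78510415e-01]), 'qd': array([ 5.24745940e-04, -3.61463427e-04,  1.87256825e-05,  1.23982500e-03,
        1.75088350e-03, -1.32886851e-03]), 'tau': array([-9.55523101e-04, -4.42352664e+01, -1.78018409e+01, -2.94875217e-04,
        8.58764484e-03,  5.00284401e-06]), 'tcp_pos': array([0.15596762, 0.60446487, 0.23030909]), 'tool_rot': array([-0.43335065,  0.55972623,  0.43262701,  0.55834366]), 'force': array([ 0.86515031, -0.54192422,  0.31226217]), 'ft_torque': array([ 0.02328902, -0.01909256,  0.05683534]), 'finger_gap': 0.999463883324332}
scene 55.17329992809367 325.4802141256214 201.16550971956454 [[-0.16017298  0.98698207 -0.01452642]
 [ 0.78499381  0.11844353 -0.60807553]
 [-0.59843909 -0.10880042 -0.79374626]] [ 0.11696065 -0.40352156  1.22873782]
top 44.021971661524 321.59921977206903 200.32040689090744 [[-0.00898512 -0.99994421  0.00555372]
 [-0.99638255  0.00848348 -0.08455674]
 [ 0.08450491 -0.00629338 -0.99640319]] [-0.0268627   0.59617995  1.10469893]
wrist 58.183337881459224 319.0649742334188 192.79026490491196 [[ 0.24994273  0.96825966 -0.00136084]
 [ 0.92263497 -0.23773854  0.30368587]
 [ 0.29372326 -0.07715964 -0.95277124]] [-0.62435813 -0.04022767  0.38029275]
```

View pics/scene0.png

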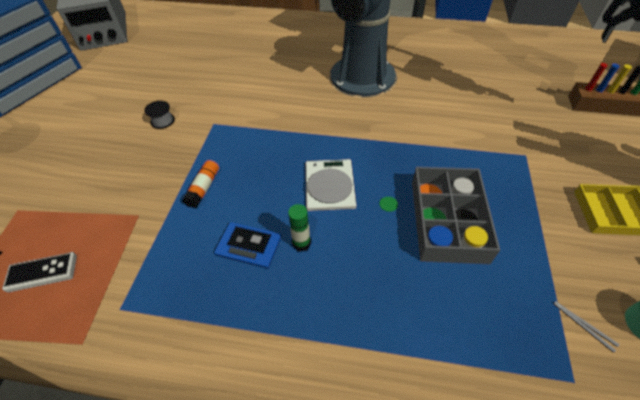

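View pics/top0.png

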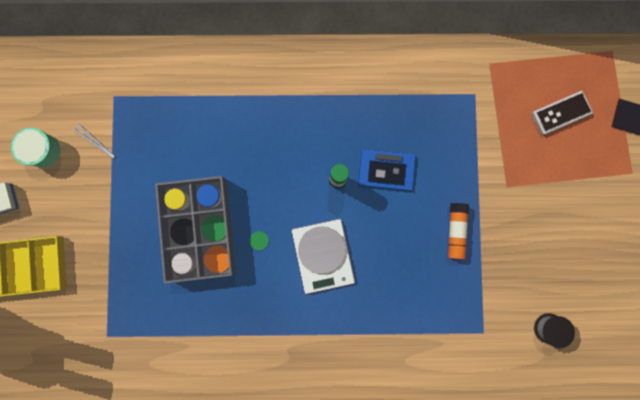

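View pics/wrist0.png

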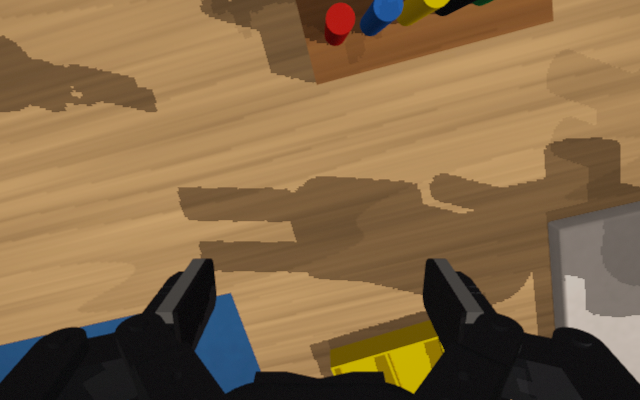

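The top view (up = +x, left = +y) shows the orange tube lying at (458,232) with its foot at the upper end. The green tube stands at (339,174), the scale plate is at (322,250), and the crate is around (195,230). The orange liner is at (217,260) and the green liner at (213,228). The small disc at (259,240) is a decoy. Next I'll measure these positions.

```bash
cat > h.py <<'E'
import numpy as np,cv2,pickle
from scipy.spatial.transform import Rotation as Rn
def load(n): return pickle.load(open(n+".pkl","rb"))
def K(d):
    f=200/np.tan(np.radians(d["fovy"])/2); return f,d["cx"],d["cy"]
def cloud(d):
    f,cx,cy=K(d); v,u=np.mgrid[0:400,0:640]; z=d["depth"].astype(float)
    c=np.stack([(u-cx)/f*z,(v-cy)/f*z,z],-1)
    return (c-d["t"])@d["R"]
def ray(d,u,v,h):
    f,cx,cy=K(d); r=np.array([(u-cx)/f,(v-cy)/f,1])@d["R"]; o=-d["R"].T@d["t"]
    return o+r*(h-o[2])/r[2]
def mask(d,lo,hi,roi=None):
    m=cv2.inRange(cv2.cvtColor(d["image"],cv2.COLOR_RGB2HSV),lo,hi)
    if roi: 
        k=np.zeros_like(m);a,b,c,e=roi;k[b:e,a:c]=255;m&=k
    return m
def cen(m):
    n,l,s,c=cv2.connectedComponentsWithStats(m);i=1+np.argmax(s[1:,4]);return c[i],s[i]
E
python3 - <<'E'
from h import *
d=load("top");P=cloud(d)
print("bench z",P[300,150],P[300,400])
# orange tube points above bench
roi=P[190:270,435:480].reshape(-1,3);q=roi[roi[:,2]>.012]
xy=q[:,:2];r=cv2.minAreaRect((xy*1000).astype(np.float32));print("otube",r,q[:,2].max(),len(q))
mu=xy.mean(0);w,v=np.linalg.eigh(np.cov(xy.T));a=v[:,1];s=(xy-mu)@a;print(mu,a,s.min(),s.max())
for nm,lo,hi,roi,h in [("orange",(5,150,100),(15,255,255),(435,190,480,270),.019),("oliner",(5,150,60),(18,255,255),(190,230,235,285),.007),
 ("gliner",(40,80,30),(85,255,255),(190,200,235,250),.007),("decoy",(40,80,30),(85,255,255),(245,225,275,255),.001),("gtop",(40,80,30),(85,255,255),(320,155,355,195),.125),
 ("plate",(0,0,100),(180,40,190),(295,215,350,280),.022)]:
    m=mask(d,lo,hi,roi);c,s=cen(m);print(nm,c,s,ray(d,*c,h))
# green tube via cloud
roi=P[150:200,315:360].reshape(-1,3);q=roi[roi[:,2]>.115];print("gtop cloud",q.mean(0),np.ptp(q,axis=0),len(q))
roi=P[210:300,285:360].reshape(-1,3);q=roi[(roi[:,2]>.018)&(roi[:,2]<.03)];print("plate cloud",q.mean(0),np.ptp(q,axis=0),cv2.minEnclosingCircle((q[:,:2]*1000).astype(np.float32)))
q=roi[(roi[:,2]>.009)];print("housing",cv2.minAreaRect((q[:,:2]*1000).astype(np.float32)))
roi=P[165:295,145:245].reshape(-1,3);q=roi[(roi[:,2]>.052)&(roi[:,2]<.07)];print("crate",cv2.minAreaRect((q[:,:2]*1000).astype(np.float32)),q[:,2].mean())
roi=P[140:200,352:425].reshape(-1,3);q=roi[(roi[:,2]>.012)&(roi[:,2]<.03)];print("holder",cv2.minAreaRect((q[:,:2]*1000).astype(np.float32)))
E
```

```text
bench z [0.37244099 0.36223481 0.00253018] [ 0.36688954 -0.21000294  0.00213652]
otube ((541.869384765625, -197.58583068847656), (332.42010498046875, 124.7222900390625), 82.9334487915039) 1.151285753399918 986
[ 0.5249541  -0.33366463] [-0.41878751  0.90808426] -0.05474041215470872 0.2905944442997294
orange [456.83596215 247.86750789] [449 238  17  21 317] [ 0.48495479 -0.33971093  0.019     ]
oliner [216.36345776 259.00785855] [204 246  25  27 509] [0.46434275 0.21057439 0.007     ]
gliner [213.34548944 227.79846449] [201 215  25  26 521] [0.53597098 0.21817265 0.007     ]
decoy [258.64642857 240.41428571] [250 231  19  19 280] [0.50604561 0.11439063 0.001     ]
gtop [339.13432836 173.19029851] [331 164  18  19 268] [ 0.64411461 -0.06864343  0.125     ]
plate [322.98498965 250.02536232] [ 298  219   52   56 1932] [ 0.48287258 -0.03422883  0.022     ]
gtop cloud [ 0.64213091 -0.06808489  0.1443951 ] [0.16355367 0.06241823 1.0354474 ] 263
plate cloud [ 0.48202051 -0.03034005  0.02238299] [0.15332011 0.13101879 0.01138845] ((471.1990966796875, -33.43903350830078), 86.97015380859375)
housing ((469.3282775878906, -33.10148620605469), (149.77285766601562, 116.00601959228516), 11.723155975341797)
crate ((532.5416259765625, 252.27357482910156), (220.259033203125, 149.52401733398438), 6.0360517501831055) 0.05750479111474644
holder ((667.6016845703125, -183.4344940185547), (124.77930450439453, 85.13987731933594), 83.26458740234375)
```

```bash
python3 - <<'E'
from h import *
d=load("top");a=cv2.resize(d["image"][165:295,145:275,::-1],None,fx=3,fy=3,interpolation=cv2.INTER_CUBIC);b=cv2.resize(d["image"][190:270,430:490,::-1],None,fx=4.5,fy=4.875,interpolation=cv2.INTER_CUBIC)
cv2.imwrite("pics/crop1.png",cv2.hconcat([a,b[:390]]))
E
```

```text
(no output)
```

View pics/crop1.png

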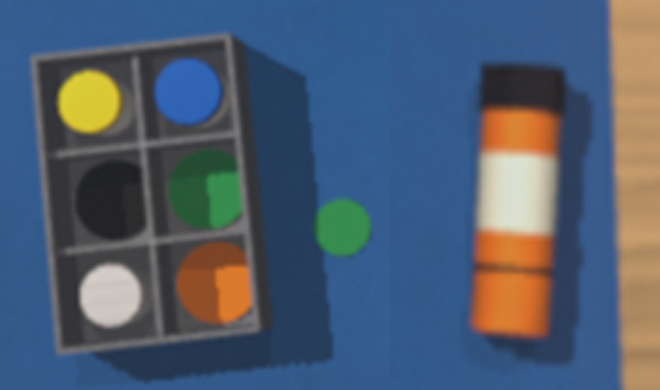

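```bash
python3 - <<'E'
from h import *
s=[-0.43335065,  0.55972623,  0.43262701,  0.55834366]
M=Rn.from_quat(s).as_matrix();print(M.round(3)); 
print("jaw az",np.degrees(np.arctan2(M[1,2],M[0,2])),"q1",np.degrees(1.1395),"q6",np.degrees(-.1785))
d=load("top");P=cloud(d)
roi=P[190:275,435:485].reshape(-1,3);q=roi[(roi[:,2]>.012)&(roi[:,2]<.05)]
r=cv2.minAreaRect((q[:,:2]*1000).astype(np.float32));print(r,q[:,2].max())
mu=q[:,:2].mean(0);w,v=np.linalg.eigh(np.cov(q[:,:2].T));a=v[:,1]*np.sign(v[0,1]);t=(q[:,:2]-mu)@a
print(mu,np.degrees(np.arctan2(a[1],a[0])),t.min(),t.max())
roi=P[150:205,315:362].reshape(-1,3);q=roi[(roi[:,2]>.12)&(roi[:,2]<.14)];print("gtop",cv2.minEnclosingCircle((q[:,:2]*1000).astype(np.float32)),q[:,2].mean())
roi=P[210:300,285:360].reshape(-1,3);q=roi[(roi[:,2]>.0205)&(roi[:,2]<.03)];print("plate",q.mean(0),cv2.minEnclosingCircle((q[:,:2]*1000).astype(np.float32)))
# scene camera cross-check of green tube/orange tube
d2=load("scene");P2=cloud(d2)
roi=P2[150:215,170:230].reshape(-1,3);q=roi[(roi[:,2]>.012)&(roi[:,2]<.06)];print("otube scene",cv2.minAreaRect((q[:,:2]*1000).astype(np.float32)),q[:,2].max())
roi=P2[195:255,280:320].reshape(-1,3);q=roi[(roi[:,2]>.121)&(roi[:,2]<.14)];print("gtop scene",q.mean(0),np.ptp(q,axis=0))
E
```

```text
[[-0.001 -0.968  0.25 ]
 [-0.002  0.25   0.968]
 [-1.     0.    -0.002]]
jaw az 75.51767216407453 q1 65.2885407551573 q6 -10.227296643085195
((524.1258544921875, -343.5001220703125), (42.9858512878418, 124.68917083740234), 86.00312805175781) 0.04399626496087932
[ 0.52535863 -0.33875656] -5.167512710922515 -0.06330305911701135 0.06120542289379273
gtop ((645.4202880859375, -68.89020538330078), 18.702566146850586) 0.12504932472022967
plate [ 0.48386267 -0.02964779  0.02304937] ((475.193603515625, -26.090065002441406), 68.27515411376953)
otube scene ((525.610107421875, -338.2952575683594), (42.011985778808594, 127.20435333251953), 83.18923950195312) 0.04008434409862511
gtop scene [ 0.64746219 -0.06777824  0.12393614] [0.03751303 0.0366783  0.00499529]
```

```bash
cat > plan.py <<'E'
from h import *
from station import manip
def rotm(az,down,yup=True):
    """tool x: azimuth az deg, pitched `down` deg below horizontal; jaw horizontal; yup: tool y is the upper/forward side"""
    a,b=np.radians([az,down]);x=np.array([np.cos(a)*np.cos(b),np.sin(a)*np.cos(b),-np.sin(b)])
    y=np.array([np.cos(a)*np.sin(b),np.sin(a)*np.sin(b),np.cos(b)])
    if not yup:y=-y
    return Rn.from_matrix(np.stack([x,y,np.cross(x,y)],1))
def plan(legs,p=None,R=None):
    """legs: list of (jaw,pos,Rot,N)"""
    s=manip.sense()
    p=s["tcp_pos"].copy() if p is None else np.array(p,float);R=Rn.from_quat(s["tool_rot"]) if R is None else R
    for jaw,tp,TR,N in legs:
        tp=np.array(tp);p0,R0=p.copy(),R;rv=(R0.inv()*TR).as_rotvec()
        rows=[]
        for i in range(1,N+1):
            gp=p0+(tp-p0)*i/N;gR=R0*Rn.from_rotvec(rv*i/N)
            t=np.round(R.inv().apply(gp-p)*1000);w=np.round(np.degrees((R.inv()*gR).as_rotvec()))
            p=p+R.apply(t/1000);R=R*Rn.from_rotvec(np.radians(w))
            rows.append([jaw]+[int(v) for v in t]+[int(v) for v in w])
        for k in range(0,len(rows),10):print(",".join(",".join(map(str,r)) for r in rows[k:k+10]))
        a=np.abs(np.array(rows));print("#",a[:,1:4].max(),a[:,4:].max(),"end",p.round(4),"err",((tp-p)*1000).round(1),np.degrees((R.inv()*TR).as_rotvec()).round(1))
    return p,R
def now():
    s=manip.sense();M=Rn.from_quat(s["tool_rot"]).as_matrix();print(s["t"],s["tcp_pos"].round(4),"x",M[:,0].round(3),"z",M[:,2].round(3),"q",s["q"].round(2),"F",s["force"].round(1),"gap",s["finger_gap"])
E
python3 - <<'E'
from plan import *
# sanity of rotm
d=rotm(-5,45).as_matrix()[:,0];P=np.array([.5155,-.3392,.019]);G=P+.014*d
s=manip.sense();R0=Rn.from_quat(s["tool_rot"])
RA=R0*Rn.from_rotvec([np.radians(80),0,0])
print("grasp tcp",G)
plan([(85,(.50,.12,.27),RA,16),(85,G-.08*d,rotm(-5,45),16)])
E
```

```text
grasp tcp [ 0.52536182 -0.3400628   0.00910051]
85,-2,-28,-24,5,0,0,85,-3,-31,-21,5,0,0,85,-2,-32,-19,5,0,0,85,-3,-34,-16,5,0,0,85,-2,-34,-13,5,0,0,85,-3,-36,-9,5,0,0,85,-2,-37,-7,5,0,0,85,-2,-37,-3,5,0,0,85,-3,-37,0,5,0,0,85,-2,-37,3,5,0,0
85,-3,-37,6,5,0,0,85,-2,-35,10,5,0,0,85,-3,-35,12,5,0,0,85,-2,-34,16,5,0,0,85,-3,-32,18,5,0,0,85,-2,-31,22,5,0,0
# 37 5 end [0.5003 0.1198 0.2701] err [-0.3  0.2 -0.1] [-0.  0. -0.]
85,13,-28,0,5,-2,2,85,12,-29,3,6,-2,2,85,11,-29,5,5,-3,3,85,9,-29,7,5,-2,2,85,9,-28,9,6,-2,2,85,9,-28,12,5,-2,2,85,8,-27,13,5,-2,2,85,7,-26,16,6,-3,3,85,8,-24,18,5,-2,2,85,6,-23,20,5,-2,2
85,7,-22,22,6,-2,2,85,7,-19,23,5,-2,2,85,8,-17,25,5,-3,3,85,7,-16,26,6,-2,2,85,8,-13,28,5,-2,2,85,9,-11,27,5,-2,2
# 29 6 end [ 0.469  -0.3347  0.0656] err [ 0.  -0.4  0.1] [ 0.4 -0.4  0.2]
```

{"fn": "move_arm", "kwargs": {"deltas": [85,-2,-28,-24,5,0,0,85,-3,-31,-21,5,0,0,85,-2,-32,-19,5,0,0,85,-3,-34,-16,5,0,0,85,-2,-34,-13,5,0,0,85,-3,-36,-9,5,0,0,85,-2,-37,-7,5,0,0,85,-2,-37,-3,5,0,0,85,-3,-37,0,5,0,0,85,-2,-37,3,5,0,0]}}

```text
t: 1.15
tcp_pos: [0.372, 0.3009, 0.2554]
tool_rot: [-0.155, 0.69, 0.155, 0.69]
force: [0.4, 0.4, -0.5]
finger_gap: 0.995
```

{"fn": "move_arm", "kwargs": {"deltas": [85,-3,-37,6,5,0,0,85,-2,-35,10,5,0,0,85,-3,-35,12,5,0,0,85,-2,-34,16,5,0,0,85,-3,-32,18,5,0,0,85,-2,-31,22,5,0,0]}}

```text
t: 1.75
tcp_pos: [0.501, 0.1189, 0.2703]
tool_rot: [0.029, 0.707, -0.029, 0.706]
force: [0.5, 0.3, 0.5]
finger_gap: 0.993
```

{"fn": "move_arm", "kwargs": {"deltas": [85,13,-28,0,5,-2,2,85,12,-29,3,6,-2,2,85,11,-29,5,5,-3,3,85,9,-29,7,5,-2,2,85,9,-28,9,6,-2,2,85,9,-28,12,5,-2,2,85,8,-27,13,5,-2,2,85,7,-26,16,6,-3,3,85,8,-24,18,5,-2,2,85,6,-23,20,5,-2,2]}}

```text
t: 2.75
tcp_pos: [0.4805, -0.1651, 0.1421]
tool_rot: [0.46, 0.459, -0.212, 0.73]
force: [0.0, -0.7, -0.8]
finger_gap: 0.997
```

```bash
python3 - <<'E'
from plan import *
now()
d=rotm(-5,45).as_matrix()[:,0];P=np.array([.5155,-.3392,.019]);G=P+.014*d
plan([(85,G-.08*d,rotm(-5,45),8)])
E
```

```text
2.75 [ 0.4805 -0.1651  0.1421] x [ 0.488  0.113 -0.865] z [ 0.474 -0.867  0.155] q [-0.82  0.48  2.13  1.1   0.51 -0.77] F [ 0.  -0.7 -0.8] gap 0.9965970671379588
85,5,-16,16,4,-2,2,85,5,-15,17,4,-1,1,85,6,-14,18,4,-2,2,85,5,-12,19,4,-2,2,85,6,-12,20,4,-1,1,85,6,-10,20,4,-2,2,85,6,-9,20,4,-2,1,85,7,-8,21,4,-1,2
# 21 4 end [ 0.4692 -0.3347  0.0654] err [-0.2 -0.4  0.2] [ 0.1 -0.4  0. ]
```

{"fn": "move_arm", "kwargs": {"deltas": [85,5,-16,16,4,-2,2,85,5,-15,17,4,-1,1,85,6,-14,18,4,-2,2,85,5,-12,19,4,-2,2,85,6,-12,20,4,-1,1,85,6,-10,20,4,-2,2,85,6,-9,20,4,-2,1,85,7,-8,21,4,-1,2]}}

```text
t: 3.55
tcp_pos: [0.4701, -0.334, 0.0656]
tool_rot: [0.664, 0.245, -0.296, 0.641]
force: [0.5, 0.3, -0.0]
finger_gap: 0.998
```

```bash
python3 - <<'E'
from plan import *
now()
from station import viewer
for n in("top","wrist","scene"):
    D=viewer.snapshot(n);pickle.dump(D,open(n+"1.pkl","wb"));cv2.imwrite(f"pics/{n}1.png",D["image"][:,:,::-1])
d=rotm(-5,45).as_matrix()[:,0];P=np.array([.5155,-.3392,.019]);G=P+.014*d
plan([(85,G,rotm(-5,45),5)])
# project grasp point and tube ends into wrist cam
f,cx,cy=K(D)
E
```

```text
3.55 [ 0.4701 -0.334   0.0656] x [ 0.705 -0.054 -0.708] z [-0.079 -0.997 -0.003] q [-1.16  0.8   2.12  1.84  0.7  -1.27] F [ 0.5  0.3 -0. ] gap 0.9975139650076735
85,16,0,0,0,0,0,85,16,0,1,0,0,0,85,16,0,0,0,0,0,85,15,0,0,0,0,0,85,16,0,1,0,0,0
# 16 0 end [ 0.5251 -0.3404  0.0091] err [0.3 0.3 0. ] [ 0.3 -0.5  0.2]
```

View pics/wrist1.png

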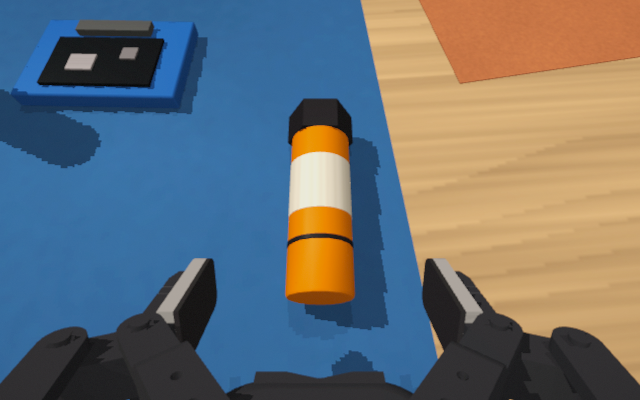

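View pics/scene1.png

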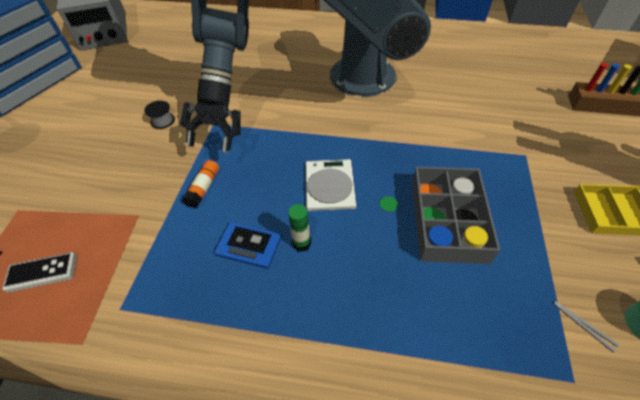

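The wrist view shows the tube centred between the jaws (axis at u≈321, running straight), with its foot at the far end. I'm descending along the tool axis to grip it.

{"fn": "move_arm", "kwargs": {"deltas": [85,16,0,0,0,0,0,85,16,0,1,0,0,0,85,16,0,0,0,0,0,85,15,0,0,0,0,0,85,16,0,1,0,0,0,85,0,0,0,0,0,0]}}

```text
t: 4.3
tcp_pos: [0.527, -0.339, 0.0087]
tool_rot: [0.663, 0.247, -0.295, 0.642]
force: [0.9, -0.2, -1.0]
finger_gap: 0.995
```

{"fn": "move_arm", "kwargs": {"deltas": [30,0,0,0,0,0,0,30,0,0,0,0,0,0,30,0,0,0,0,0,0,30,0,0,0,0,0,0,30,0,0,0,0,0,0,30,0,0,0,0,0,0,30,0,0,0,0,0,0], "force": 60}}

```text
t: 5.0
tcp_pos: [0.5253, -0.3398, 0.0107]
tool_rot: [0.664, 0.246, -0.296, 0.642]
force: [-4.2, 0.4, 5.2]
finger_gap: 0.428
```

```bash
python3 - <<'E'
from plan import *
now()
from station import viewer
D=viewer.snapshot("wrist");cv2.imwrite(f"pics/w2.png",D["image"][:,:,::-1])
E
```

```text
5.0 [ 0.5253 -0.3398  0.0107] x [ 0.704 -0.054 -0.708] z [-0.078 -0.997 -0.002] q [-1.04  0.93  2.01  1.97  0.68 -1.3 ] F [-4.2  0.4  5.2] gap 0.4282410501764568
```

View pics/w2.png

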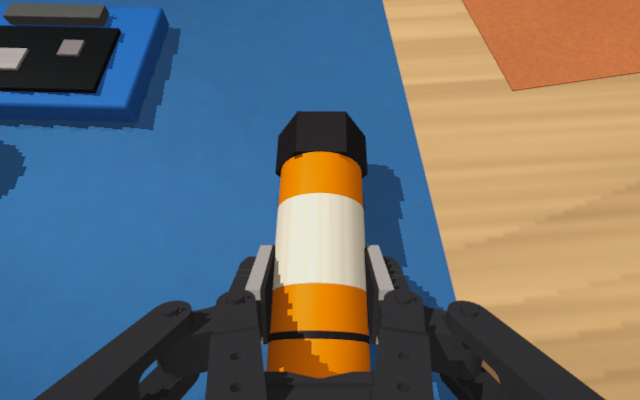

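The tube is gripped (gap 0.43, about 37 mm), with the pads across the white band. Next I'll lift, roll 180° about the tool axis, and carry it to the scale.

```bash
python3 - <<'E'
from plan import *
s=manip.sense();R0=Rn.from_quat(s["tool_rot"]);p0=s["tcp_pos"]
R9=R0*Rn.from_rotvec([np.pi/2,0,0]);RF=rotm(-5,45,False)
d=RF.as_matrix()[:,0];T=np.array([.483,-.032,.022+.072])+.014*d
print(T)
plan([(30,p0+[-.0,0,.2],R0,8),(30,(.52,-.19,.23),R9,12),(30,T+[0,0,.08],RF,14)])
E
```

```text
[ 0.49286182 -0.0328628   0.08410051]
30,-18,18,0,0,0,0,30,-17,17,0,0,0,0,30,-18,18,0,0,0,0,30,-18,18,0,0,0,0,30,-17,17,0,0,0,0,30,-18,18,0,0,0,0,30,-18,18,0,0,0,0,30,-18,17,0,0,0,0
# 18 0 end [ 0.5248 -0.3401  0.2108] err [ 0.5  0.3 -0.1] [0. 0. 0.]
30,-2,0,-12,7,0,0,30,-2,-1,-13,8,0,0,30,-2,-3,-12,7,0,0,30,-2,-5,-11,8,0,0,30,-2,-6,-11,7,0,0,30,-3,-7,-10,8,0,0,30,-2,-9,-9,7,0,0,30,-2,-10,-8,8,0,0,30,-2,-11,-6,7,0,0,30,-2,-11,-5,8,0,0
30,-2,-12,-4,7,0,0,30,-2,-12,-1,8,0,0
# 13 8 end [ 0.5197 -0.1903  0.2297] err [0.3 0.3 0.3] [-0. -0.  0.]
30,1,-11,5,6,0,0,30,2,-10,7,7,0,0,30,1,-10,7,6,0,0,30,1,-9,9,7,0,0,30,2,-7,10,6,0,0,30,1,-7,10,7,0,0,30,2,-5,11,6,0,0,30,1,-4,12,7,0,0,30,1,-3,12,6,0,0,30,2,-1,12,7,0,0
30,1,0,12,6,0,0,30,1,1,12,6,0,0,30,2,3,12,7,0,0,30,1,4,12,6,0,0
# 12 7 end [ 0.4928 -0.0327  0.1641] err [ 0.1 -0.1 -0. ] [ 0.3  0.5 -0.1]
```

{"fn": "move_arm", "kwargs": {"deltas": [30,-18,18,0,0,0,0,30,-17,17,0,0,0,0,30,-18,18,0,0,0,0,30,-18,18,0,0,0,0,30,-17,17,0,0,0,0,30,-18,18,0,0,0,0,30,-18,18,0,0,0,0,30,-18,17,0,0,0,0]}}

```text
t: 5.85
tcp_pos: [0.5247, -0.3394, 0.2106]
tool_rot: [0.664, 0.247, -0.296, 0.641]
force: [1.2, 0.6, -1.0]
finger_gap: 0.424
```

{"fn": "move_arm", "kwargs": {"deltas": [30,-2,0,-12,7,0,0,30,-2,-1,-13,8,0,0,30,-2,-3,-12,7,0,0,30,-2,-5,-11,8,0,0,30,-2,-6,-11,7,0,0,30,-3,-7,-10,8,0,0,30,-2,-9,-9,7,0,0,30,-2,-10,-8,8,0,0,30,-2,-11,-6,7,0,0,30,-2,-11,-5,8,0,0]}}

```text
t: 6.85
tcp_pos: [0.5201, -0.2139, 0.2256]
tool_rot: [0.917, 0.014, -0.385, 0.102]
force: [0.4, -0.6, -1.4]
finger_gap: 0.423
```

{"fn": "move_arm", "kwargs": {"deltas": [30,-2,-12,-4,7,0,0,30,-2,-12,-1,8,0,0,30,1,-11,5,6,0,0,30,2,-10,7,7,0,0,30,1,-10,7,6,0,0,30,1,-9,9,7,0,0]}}

```text
t: 7.45
tcp_pos: [0.5114, -0.1443, 0.2102]
tool_rot: [0.895, -0.121, -0.366, -0.225]
force: [0.0, -0.3, -0.5]
finger_gap: 0.423
```

```bash
python3 - <<'E'
from plan import *
now()
RF=rotm(-5,45,False)
d=RF.as_matrix()[:,0];T=np.array([.483,-.032,.022+.072])+.014*d
plan([(30,T+[0,0,.08],RF,11)])
E
```

```text
7.45 [ 0.5114 -0.1443  0.2102] x [ 0.703 -0.053 -0.709] z [-0.6    0.491 -0.631] q [-0.75  0.39  2.25  1.89  0.48  1.17] F [ 0.  -0.3 -0.5] gap 0.4227467302114192
30,1,-7,9,6,0,0,30,2,-6,9,6,0,0,30,1,-5,10,5,0,0,30,1,-4,10,6,0,0,30,1,-3,11,6,0,0,30,2,-2,10,6,0,0,30,1,0,11,6,0,0,30,1,0,11,6,0,0,30,1,2,11,5,0,0,30,2,3,11,6,0,0
30,1,3,10,6,1,0
# 11 6 end [ 0.4933 -0.0332  0.1643] err [-0.4  0.4 -0.2] [ 0.1 -0.5 -0.1]
```

{"fn": "move_arm", "kwargs": {"deltas": [30,1,-7,9,6,0,0,30,2,-6,9,6,0,0,30,1,-5,10,5,0,0,30,1,-4,10,6,0,0,30,1,-3,11,6,0,0,30,2,-2,10,6,0,0,30,1,0,11,6,0,0,30,1,0,11,6,0,0,30,1,2,11,5,0,0,30,2,3,11,6,0,0]}}

```text
t: 8.45
tcp_pos: [0.4944, -0.0433, 0.1675]
tool_rot: [0.674, -0.283, -0.261, -0.63]
force: [0.5, -0.3, -0.8]
finger_gap: 0.42
```

{"fn": "move_arm", "kwargs": {"deltas": [30,1,3,10,6,1,0,30,0,0,0,0,0,0]}}

```text
t: 8.65
tcp_pos: [0.4922, -0.0322, 0.1633]
tool_rot: [-0.643, 0.302, 0.243, 0.661]
force: [0.1, 0.2, -1.2]
finger_gap: 0.422
```

```bash
python3 - <<'E'
from plan import *
now()
from station import viewer
for n in("top","wrist","scene"):
    D=viewer.snapshot(n);pickle.dump(D,open(n+"3.pkl","wb"));cv2.imwrite(f"pics/{n}3.png",D["image"][:,:,::-1])
s=load("scene3");cv2.imwrite("pics/s3c.png",cv2.resize(s["image"][60:260,220:420,::-1],None,fx=3,fy=3,interpolation=cv2.INTER_CUBIC))
E
```

```text
8.65 [ 0.4922 -0.0322  0.1633] x [ 0.7   -0.067 -0.711] z [ 0.087  0.996 -0.009] q [-0.44  0.53  2.42  2.71  0.6   1.67] F [ 0.1  0.2 -1.2] gap 0.422472745937561
```

View pics/s3c.png

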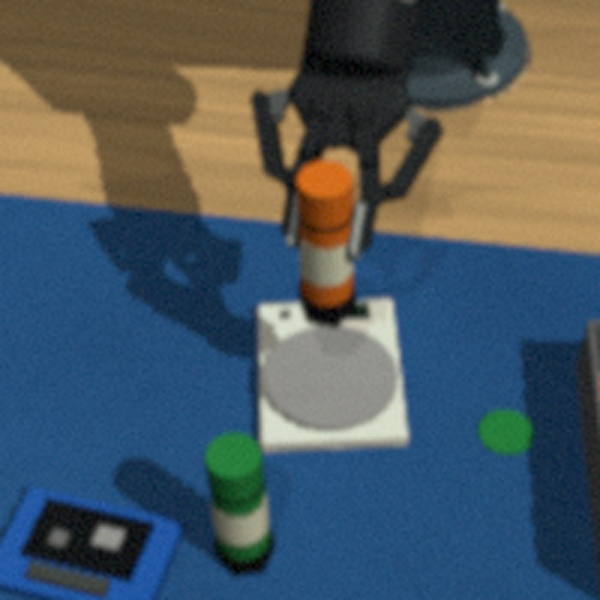

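View pics/wrist3.png

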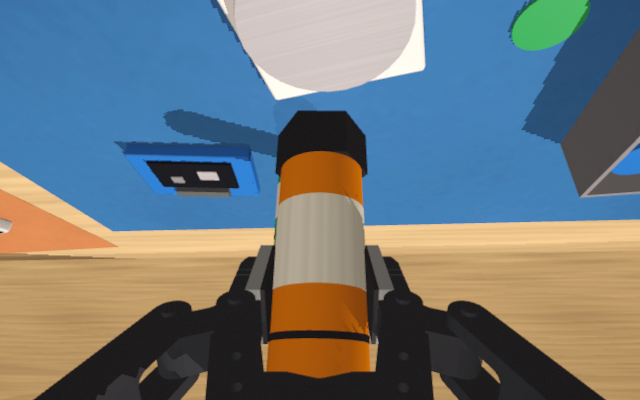

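View pics/top3.png

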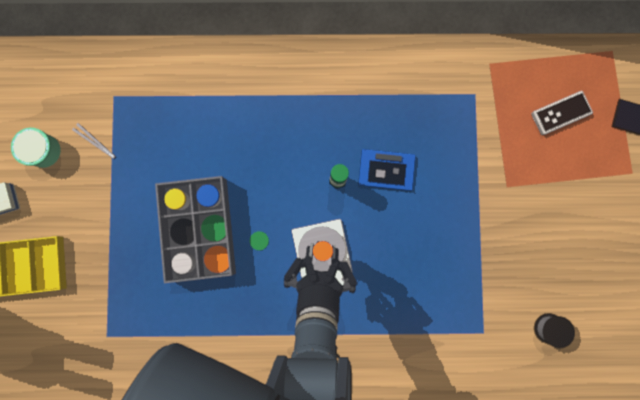

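The tube is vertical, foot down, above the plate. The scene crop shows it upright, and the top view has the cap at (322,251). I'll check the tilt and foot position numerically.

```bash
cat > tubefit.py <<'E'
from plan import *
def tubefit(d,roi,hue=(3,18),zmax=.3):
    """axis tilt from per-height surface centroid; radius 19 offset along horizontal view dir"""
    P=cloud(d);m=mask(d,(hue[0],150,90),(hue[1],255,255),roi)>0
    m=cv2.erode(m.astype(np.uint8),np.ones((2,2)))>0
    q=P[m];q=q[(q[:,2]>.01)&(q[:,2]<zmax)]
    top=np.percentile(q[:,2],98);c=q[q[:,2]>top-.004]
    side=q[q[:,2]<top-.012]
    from scipy.optimize import least_squares
    def f(v): 
        x=v[:2]+np.outer(side[:,2]-top,v[2:]);return np.hypot(*(side[:,:2]-x).T)-.019
    r=least_squares(f,[*c[:,:2].mean(0),0,0],loss="soft_l1",f_scale=.002)
    print("top z",top,"top c",c[:,:2].mean(0),"fit top",r.x[:2],"tilt(dx/dz,dy/dz) rad",r.x[2:],"rms",np.sqrt(np.mean(r.fun**2)),len(side))
    return r.x,top
E
python3 - <<'E'
from tubefit import *
tubefit(load("scene3"),(300,95,350,190))
d=load("top3");c,s=cen(mask(d,(3,150,90),(18,255,255),(305,235,340,268)));print(c,s,ray(d,*c,.226))
tubefit(d,(305,235,340,268))
E
```

```text
top z 0.226960474641551 top c [ 0.48794049 -0.03082064] fit top [ 0.48530651 -0.03191153] tilt(dx/dz,dy/dz) rad [ 0.00024639 -0.00205424] rms 0.0009746148943450537 199
[322.48484848 250.63299663] [313 242  20  19 297] [ 0.48492739 -0.03161455  0.226     ]
top z 0.22888678647702276 top c [ 0.4840742  -0.03223372] fit top [ 0.4840742  -0.03223372] tilt(dx/dz,dy/dz) rad [0. 0.] rms nan 0
  return _methods._mean(a, axis=axis, dtype=dtype,
  ret = ret.dtype.type(ret / rcount)
```

{"fn": "move_arm", "kwargs": {"deltas": [30,9,9,0,0,0,0,30,9,9,0,0,0,0,30,9,9,0,0,0,0,30,9,9,0,0,0,0,30,8,8,0,0,0,0,30,7,6,0,0,0,0,30,2,2,0,0,0,0,30,0,0,0,0,0,0]}}

```text
t: 9.6
tcp_pos: [0.4991, -0.0357, 0.0906]
tool_rot: [-0.643, 0.302, 0.241, 0.661]
force: [0.2, -0.3, -0.2]
finger_gap: 0.43
```

```bash
python3 - <<'E'
from tubefit import *
now()
E
```

```text
9.6 [ 0.4991 -0.0357  0.0906] x [ 0.701 -0.07  -0.71 ] z [ 0.09   0.996 -0.01 ] q [-0.44  0.82  2.44  2.83  0.89  1.51] F [ 0.2 -0.3 -0.2] gap 0.4298257560331628
```

{"fn": "move_arm", "kwargs": {"deltas": [30,4,-4,0,0,0,0,30,4,-4,0,0,0,0,30,2,1,0,0,0,0,30,1,1,0,0,0,0,30,0,0,0,0,0,0]}}

```text
t: 10.1
tcp_pos: [0.5107, -0.036, 0.0873]
tool_rot: [-0.643, 0.302, 0.241, 0.661]
force: [0.1, 0.3, -1.4]
finger_gap: 0.423
```

```bash
python3 - <<'E'
from tubefit import *
now()
E
```

```text
10.1 [ 0.5107 -0.036   0.0873] x [ 0.701 -0.07  -0.71 ] z [ 0.089  0.996 -0.01 ] q [-0.43  0.81  2.41  2.84  0.85  1.52] F [ 0.1  0.3 -1.4] gap 0.42276755220050655
```

{"fn": "move_arm", "kwargs": {"deltas": [30,1.4,1.4,0,0,0,0,30,0,0,0,0,0,0]}}

```text
t: 10.3
tcp_pos: [0.5105, -0.0361, 0.085]
tool_rot: [-0.643, 0.302, 0.241, 0.661]
force: [-0.0, -0.6, -1.0]
finger_gap: 0.427
```

{"fn": "move_arm", "kwargs": {"deltas": [30,0.7,0.7,0,0,0,0,30,0,0,0,0,0,0]}}

```text
t: 10.5
tcp_pos: [0.5105, -0.0361, 0.0849]
tool_rot: [-0.643, 0.302, 0.241, 0.661]
force: [-2.6, -0.1, 3.2]
finger_gap: 0.424
```

{"fn": "move_arm", "kwargs": {"deltas": [30,0.7,0.7,0,0,0,0,30,0,0,0,0,0,0]}}

```text
t: 10.7
tcp_pos: [0.5106, -0.036, 0.0848]
tool_rot: [-0.644, 0.301, 0.24, 0.661]
force: [-3.8, 1.0, 10.5]
finger_gap: 0.427
```

```bash
python3 - <<'E'
from tubefit import *
now()
from station import viewer
d=viewer.snapshot("scene");pickle.dump(d,open("scene4.pkl","wb"))
tubefit(d,(300,95,350,210))
cv2.imwrite("pics/s4c.png",cv2.resize(d["image"][90:240,250:400,::-1],None,fx=4,fy=4,interpolation=cv2.INTER_CUBIC))
E
```

```text
10.7 [ 0.5106 -0.036   0.0848] x [ 0.703 -0.071 -0.707] z [ 0.09   0.996 -0.01 ] q [-0.43  0.82  2.41  2.84  0.87  1.52] F [-3.8  1.  10.5] gap 0.4272014542570387
top z 0.14792915069216514 top c [ 0.50555633 -0.03378535] fit top [ 0.50246941 -0.03424229] tilt(dx/dz,dy/dz) rad [ 0.00177226 -0.00499857] rms 0.0009505292106210531 160
```

View pics/s4c.png

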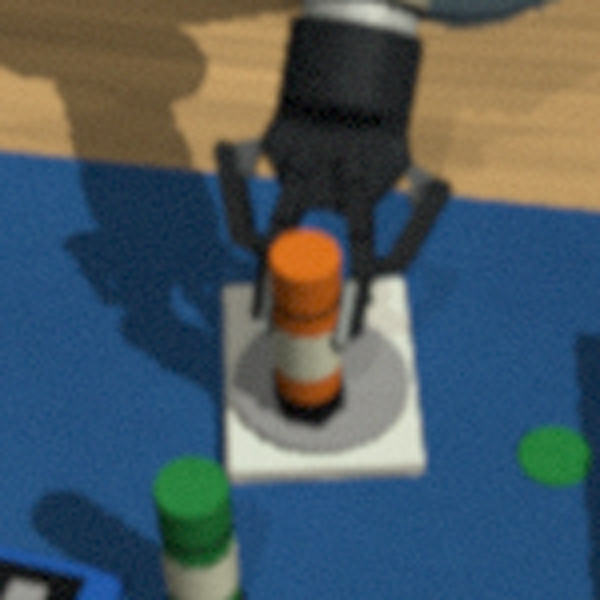

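Contact is confirmed: about 10 N, tube top at 0.148 = 22 + 125 mm, tilt under 0.3°. Releasing.

{"fn": "move_arm", "kwargs": {"deltas": [30,-0.7,-0.7,0,0,0,0,85,0,0,0,0,0,0,85,0,0,0,0,0,0,85,0,0,0,0,0,0,85,0,0,0,0,0,0,85,0,0,0,0,0,0,85,0,0,0,0,0,0,85,0,0,0,0,0,0,85,0,0,0,0,0,0,85,0,0,0,0,0,0]}}

```text
t: 11.75
tcp_pos: [0.5107, -0.0362, 0.0844]
tool_rot: [-0.643, 0.302, 0.241, 0.661]
force: [-0.2, -0.1, -0.5]
finger_gap: 0.993
```

{"fn": "move_arm", "kwargs": {"deltas": [85,0,0,0,0,0,0,85,0,0,0,0,0,0,85,0,0,0,0,0,0,85,-7,-7,0,0,0,0,85,-10,-10,0,0,0,0,85,-14,-14,0,0,0,0,85,-14,-14,0,0,0,0,85,-18,-18,0,0,0,0,85,-18,-18,0,0,0,0,85,-18,-18,0,0,0,0]}}

```text
t: 12.75
tcp_pos: [0.5107, -0.0348, 0.2253]
tool_rot: [-0.643, 0.303, 0.241, 0.661]
force: [0.5, 0.5, -0.9]
finger_gap: 0.995
```

```bash
python3 - <<'E'
from tubefit import *
now()
from station import viewer
for n in ("scene","top"):
    d=viewer.snapshot(n);pickle.dump(d,open(n+"5.pkl","wb"));cv2.imwrite(f"pics/{n}5.png",d["image"][:,:,::-1])
tubefit(load("scene5"),(300,95,350,210))
E
```

```text
12.75 [ 0.5107 -0.0348  0.2253] x [ 0.7   -0.071 -0.71 ] z [ 0.09   0.996 -0.011] q [-0.42  0.32  2.3   2.36  0.32  2.08] F [ 0.5  0.5 -0.9] gap 0.9950260835696044
top z 0.1478490874358332 top c [ 0.50539652 -0.03159385] fit top [ 0.50170174 -0.03363009] tilt(dx/dz,dy/dz) rad [ 0.00511019 -0.00697812] rms 0.0008001502857236886 152
```

View pics/scene5.png

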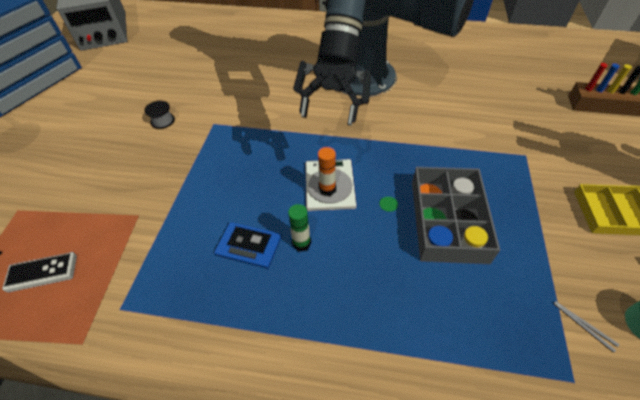

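Weighed: it is standing free and upright at (0.502,-0.034). Next I'll unroll the wrist, go tool-vertical above the tube and regrasp from the top.

```bash
python3 - <<'E'
from plan import *
s=manip.sense();R0=Rn.from_quat(s["tool_rot"]);p0=s["tcp_pos"]
R1=R0*Rn.from_rotvec([-np.pi/2,0,0])
plan([(85,p0+[0.01,0,.02],R1,12),(85,(.503,-.034,.24),rotm(-5,90),16)])
E
```

```text
85,-1,-2,0,-8,0,0,85,0,-2,0,-7,0,0,85,-1,-1,0,-8,0,0,85,0,-2,-1,-7,0,0,85,-1,-1,-1,-8,0,0,85,-1,-2,-1,-7,0,0,85,0,-1,-1,-8,0,0,85,-1,-1,-2,-7,0,0,85,0,-1,-1,-8,0,0,85,-1,-1,-2,-7,0,0
85,0,0,-1,-7,0,0,85,-1,-1,-2,-8,0,0
# 2 8 end [ 0.5224 -0.0344  0.248 ] err [ 0.1 -0.5  0.2] [ 0. -0. -0.]
85,-1,0,1,-5,-2,-2,85,0,0,1,-6,-2,-2,85,0,0,2,-5,-2,-3,85,-1,-1,1,-5,-3,-2,85,0,0,1,-5,-2,-2,85,0,0,1,-6,-2,-2,85,0,-1,1,-5,-2,-3,85,0,-1,1,-5,-2,-2,85,0,-1,1,-6,-2,-2,85,0,-1,1,-5,-3,-3
85,0,-1,1,-5,-2,-2,85,0,-1,1,-5,-2,-2,85,0,-1,0,-6,-2,-2,85,1,-1,1,-5,-2,-2,85,0,-2,0,-5,-2,-3,85,0,-1,0,-6,-3,-2
# 2 6 end [ 0.503  -0.0337  0.2404] err [ 0.  -0.3 -0.4] [ 0.4  0.3 -0. ]
```

{"fn": "move_arm", "kwargs": {"deltas": [85,-1,-2,0,-8,0,0,85,0,-2,0,-7,0,0,85,-1,-1,0,-8,0,0,85,0,-2,-1,-7,0,0,85,-1,-1,-1,-8,0,0,85,-1,-2,-1,-7,0,0,85,0,-1,-1,-8,0,0,85,-1,-1,-2,-7,0,0,85,0,-1,-1,-8,0,0,85,-1,-1,-2,-7,0,0]}}

```text
t: 13.85
tcp_pos: [0.5191, -0.0344, 0.2396]
tool_rot: [0.912, -0.092, -0.377, -0.131]
force: [-0.1, -0.2, 0.3]
finger_gap: 1.003
```

{"fn": "move_arm", "kwargs": {"deltas": [85,0,0,-1,-7,0,0,85,-1,-1,-2,-8,0,0,85,-1,0,1,-5,-2,-2,85,0,0,1,-6,-2,-2,85,0,0,2,-5,-2,-3,85,-1,-1,1,-5,-3,-2,85,0,0,1,-5,-2,-2,85,0,0,1,-6,-2,-2,85,0,-1,1,-5,-2,-3,85,0,-1,1,-5,-2,-2]}}

```text
t: 14.85
tcp_pos: [0.5168, -0.0295, 0.2406]
tool_rot: [0.831, 0.197, -0.477, 0.206]
force: [0.4, -0.5, 0.6]
finger_gap: 0.996
```

```bash
python3 - <<'E'
from plan import *
now()
plan([(85,(.503,-.034,.24),rotm(-5,90),10)])
E
```

```text
14.85 [ 0.5168 -0.0295  0.2406] x [ 0.467  0.131 -0.874] z [-0.712 -0.53  -0.46 ] q [-0.47  0.25  2.03  0.66  0.57  1.56] F [ 0.4 -0.5  0.6] gap 0.9962321222223885
85,-1,0,1,-5,-2,-2,85,0,-1,1,-5,-2,-2,85,-1,-1,2,-5,-2,-2,85,0,0,1,-5,-3,-2,85,-1,-1,1,-5,-2,-2,85,0,-1,1,-5,-2,-3,85,0,-1,1,-5,-2,-2,85,0,-1,1,-5,-2,-2,85,0,-1,1,-5,-2,-2,85,0,-2,0,-5,-3,-2
# 2 5 end [ 0.5028 -0.0336  0.2396] err [ 0.2 -0.4  0.4] [0.4 0.5 0.1]
```

{"fn": "move_arm", "kwargs": {"deltas": [85,-1,0,1,-5,-2,-2,85,0,-1,1,-5,-2,-2,85,-1,-1,2,-5,-2,-2,85,0,0,1,-5,-3,-2,85,-1,-1,1,-5,-2,-2,85,0,-1,1,-5,-2,-3,85,0,-1,1,-5,-2,-2,85,0,-1,1,-5,-2,-2,85,0,-1,1,-5,-2,-2,85,0,-2,0,-5,-3,-2]}}

```text
t: 15.85
tcp_pos: [0.5025, -0.0336, 0.2392]
tool_rot: [-0.517, -0.478, 0.523, -0.48]
force: [0.6, 0.2, -1.0]
finger_gap: 0.997
```

```bash
python3 - <<'E'
from tubefit import *
now()
from station import viewer
d=viewer.snapshot("wrist");cv2.imwrite("pics/w6.png",d["image"][:,:,::-1])
d=viewer.snapshot("top")
# TCP at: grasp pt 95 mm above the foot => TCP z = .022+.095-.019
plan([(85,(.502,-.034,.098),rotm(-5,90),8)])
E
```

```text
15.85 [ 0.5025 -0.0336  0.2392] x [-0.004 -0.007 -1.   ] z [-0.081 -0.997  0.008] q [-0.28  0.36  1.72 -0.01  1.07  1.37] F [ 0.6  0.2 -1. ] gap 0.9966523204043392
85,18,0,0,0,0,0,85,17,0,0,0,0,0,85,18,0,0,0,0,0,85,18,0,0,0,0,0,85,17,-1,1,0,0,0,85,18,0,0,0,0,0,85,18,0,0,0,0,0,85,17,0,0,0,0,0
# 18 0 end [ 0.5018 -0.0342  0.0983] err [ 0.2  0.2 -0.3] [0.3 0.4 0.1]
```

View pics/w6.png

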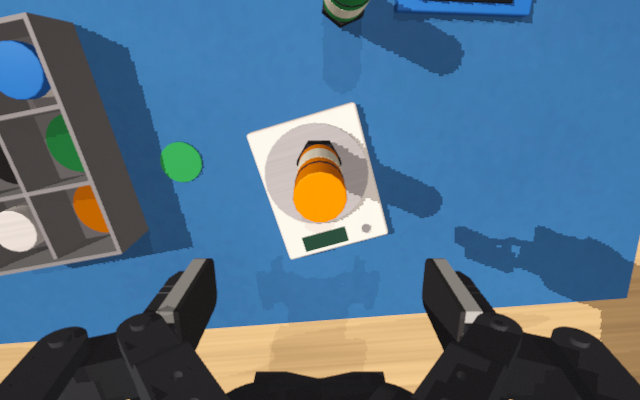

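The tube cap at u≈319 is centred between the jaws, so I'm descending and gripping.

{"fn": "move_arm", "kwargs": {"deltas": [85,18,0,0,0,0,0,85,17,0,0,0,0,0,85,18,0,0,0,0,0,85,18,0,0,0,0,0,85,17,-1,1,0,0,0,85,18,0,0,0,0,0,85,18,0,0,0,0,0,85,17,0,0,0,0,0,85,0,0,0,0,0,0]}}

```text
t: 16.85
tcp_pos: [0.5001, -0.0355, 0.0974]
tool_rot: [-0.519, -0.477, 0.524, -0.478]
force: [-0.4, -0.9, 0.2]
finger_gap: 0.991
```

{"fn": "move_arm", "kwargs": {"deltas": [30,0,0,0,0,0,0,30,0,0,0,0,0,0,30,0,0,0,0,0,0,30,0,0,0,0,0,0,30,0,0,0,0,0,0,30,0,0,0,0,0,0,30,0,0,0,0,0,0], "force": 60}}

```text
t: 17.55
tcp_pos: [0.5035, -0.0362, 0.101]
tool_rot: [-0.519, -0.475, 0.522, -0.482]
force: [-0.6, 1.1, 5.4]
finger_gap: 0.431
```

```bash
python3 - <<'E'
from plan import *
now()
s=manip.sense();p=s["tcp_pos"]
plan([(30,p+[0,0,.11],rotm(-5,90),6),(30,(.4647,.2095,p[2]+.11),rotm(-5,90),12)])
E
```

```text
17.55 [ 0.5035 -0.0362  0.101 ] x [ 0.004 -0.01  -1.   ] z [-0.085 -0.996  0.009] q [-0.29  0.57  1.85 -0.01  0.71  1.38] F [-0.6  1.1  5.4] gap 0.43125806899664465
30,-18,0,0,0,0,0,30,-19,0,0,0,0,0,30,-18,0,1,0,0,0,30,-18,0,0,0,0,0,30,-19,0,0,0,0,0,30,-18,1,0,0,1,0
# 19 1 end [ 0.504  -0.0362  0.211 ] err [-0.5  0.  -0. ] [ 0.1 -0.5 -0.3]
30,0,-5,-20,0,0,0,30,0,-5,-20,0,0,0,30,0,-5,-20,0,0,0,30,1,-5,-21,0,0,0,30,0,-5,-20,0,0,0,30,0,-5,-20,0,0,0,30,0,-5,-20,0,0,0,30,0,-5,-20,0,0,0,30,0,-5,-20,0,0,0,30,0,-5,-20,0,0,0
30,1,-5,-20,0,0,0,30,0,-5,-21,0,0,0
# 21 0 end [0.4647 0.21   0.2106] err [-0.  -0.5  0.3] [ 0.1 -0.5 -0.3]
```

{"fn": "move_arm", "kwargs": {"deltas": [30,-18,0,0,0,0,0,30,-19,0,0,0,0,0,30,-18,0,1,0,0,0,30,-18,0,0,0,0,0,30,-19,0,0,0,0,0,30,-18,1,0,0,1,0]}}

```text
t: 18.15
tcp_pos: [0.5029, -0.0358, 0.2106]
tool_rot: [0.523, 0.48, -0.518, 0.477]
force: [0.3, -0.4, -1.0]
finger_gap: 0.435
```

{"fn": "move_arm", "kwargs": {"deltas": [30,0,-5,-20,0,0,0,30,0,-5,-20,0,0,0,30,0,-5,-20,0,0,0,30,1,-5,-21,0,0,0,30,0,-5,-20,0,0,0,30,0,-5,-20,0,0,0,30,0,-5,-20,0,0,0,30,0,-5,-20,0,0,0,30,0,-5,-20,0,0,0,30,0,-5,-20,0,0,0]}}

```text
t: 19.15
tcp_pos: [0.4702, 0.169, 0.2103]
tool_rot: [0.523, 0.48, -0.518, 0.477]
force: [-0.9, 0.3, -2.0]
finger_gap: 0.436
```

{"fn": "move_arm", "kwargs": {"deltas": [30,1,-5,-20,0,0,0,30,0,-5,-21,0,0,0,30,0,0,0,0,0,0]}}

```text
t: 19.45
tcp_pos: [0.4634, 0.2118, 0.2096]
tool_rot: [0.523, 0.481, -0.517, 0.478]
force: [0.0, -0.4, -1.6]
finger_gap: 0.432
```

```bash
python3 - <<'E'
from tubefit import *
now()
from station import viewer
for n in ("scene","wrist"):
    d=viewer.snapshot(n);pickle.dump(d,open(n+"7.pkl","wb"))
a=load("scene7")["image"][60:260,350:550,::-1];cv2.imwrite("pics/s7.png",cv2.resize(a,None,fx=3,fy=3,interpolation=cv2.INTER_CUBIC))
cv2.imwrite("pics/w7.png",load("wrist7")["image"][:,:,::-1])
tubefit(load("scene7"),(390,60,470,165))
E
```

```text
19.45 [0.4634 0.2118 0.2096] x [ 0.003  0.008 -1.   ] z [-0.082 -0.997 -0.009] q [0.2  0.4  1.75 0.01 0.99 1.85] F [ 0.  -0.4 -1.6] gap 0.43167783413472277
top z 0.2560579143158956 top c [0.46589689 0.21389093] fit top [0.46127538 0.21207804] tilt(dx/dz,dy/dz) rad [-0.00044201 -0.03180488] rms 0.0008229376757417986 179
```

View pics/s7.png

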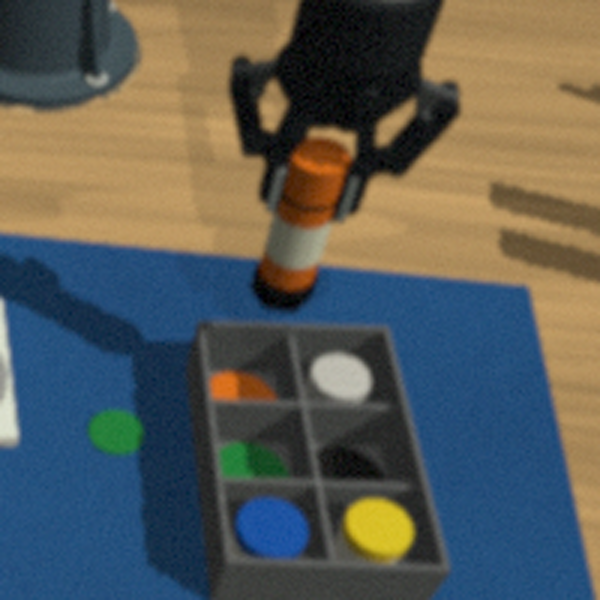

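View pics/w7.png

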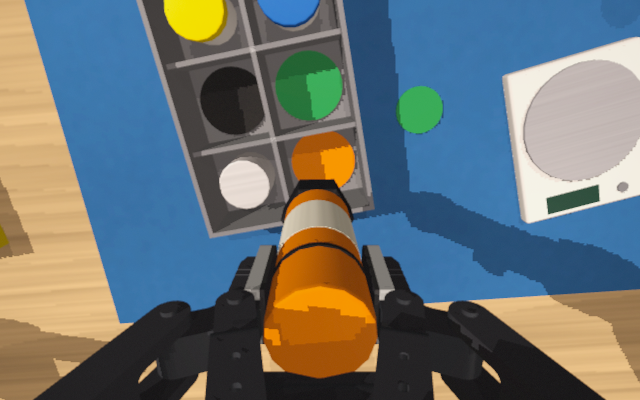

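{"fn": "move_arm", "kwargs": {"deltas": [30,0,2,4,0,0,0,30,15,0,0,0,0,0,30,15,0,0,0,0,0,30,15,0,0,0,0,0,30,12,0,0,0,0,0,30,0,0,0,0,0,0]}}

```text
t: 20.15
tcp_pos: [0.4654, 0.2051, 0.1514]
tool_rot: [0.523, 0.48, -0.519, 0.476]
force: [-0.6, 0.2, -0.9]
finger_gap: 0.434
```

```bash
python3 - <<'E'
from tubefit import *
now()
from station import viewer
for n in ("scene","top","wrist"):
    d=viewer.snapshot(n);pickle.dump(d,open(n+"8.pkl","wb"))
a=load("scene8")["image"][100:280,370:520,::-1];cv2.imwrite("pics/s8.png",cv2.resize(a,None,fx=3,fy=3,interpolation=cv2.INTER_CUBIC))
cv2.imwrite("pics/w8.png",load("wrist8")["image"][:,:,::-1])
tubefit(load("scene8"),(390,90,470,178))
E
```

```text
20.15 [0.4654 0.2051 0.1514] x [ 0.     0.007 -1.   ] z [-0.086 -0.996 -0.007] q [0.19 0.49 1.8  0.01 0.85 1.84] F [-0.6  0.2 -0.9] gap 0.4341764678758964
top z 0.19839785181662495 top c [0.46753542 0.20736592] fit top [0.46351968 0.20529685] tilt(dx/dz,dy/dz) rad [ 0.00283187 -0.02918288] rms 0.0008115330818586643 148
```

View pics/s8.png

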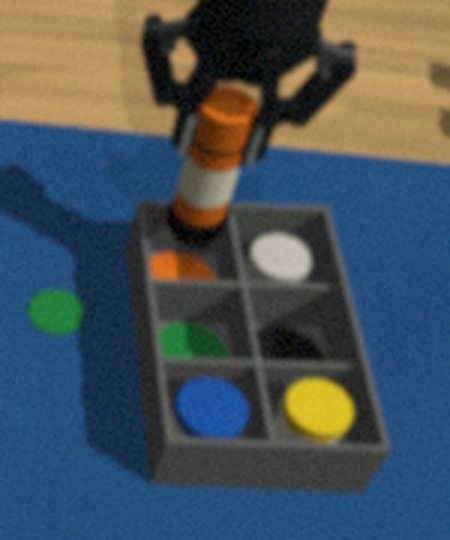

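View pics/w8.png

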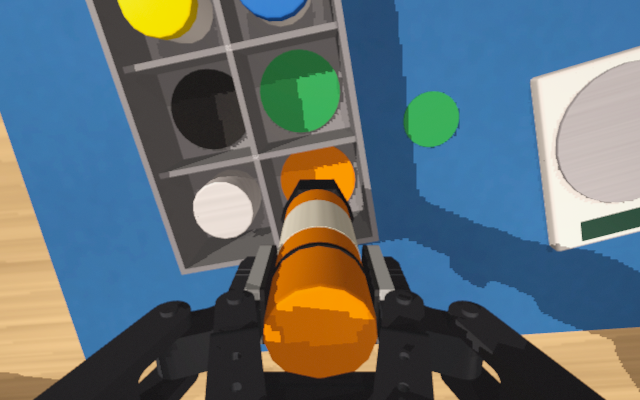

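{"fn": "move_arm", "kwargs": {"deltas": [30,12,0,0,0,0,0,30,12,0,0,0,0,0,30,12,0,0,0,0,0,30,12,0,0,0,0,0,30,10,0,0,0,0,0,30,4,0,0,0,0,0,30,2,0,0,0,0,0,30,0,0,0,0,0,0]}}

```text
t: 21.1
tcp_pos: [0.4666, 0.2067, 0.0887]
tool_rot: [0.524, 0.479, -0.518, 0.477]
force: [-0.7, -0.7, -0.7]
finger_gap: 0.428
```

{"fn": "move_arm", "kwargs": {"deltas": [30,1,0,0,0,0,0,30,0,0,0,0,0,0]}}

```text
t: 21.3
tcp_pos: [0.4668, 0.2068, 0.0882]
tool_rot: [0.524, 0.479, -0.518, 0.477]
force: [0.1, -0.4, -1.3]
finger_gap: 0.432
```

{"fn": "move_arm", "kwargs": {"deltas": [30,1,0,0,0,0,0,30,0,0,0,0,0,0]}}

```text
t: 21.5
tcp_pos: [0.4666, 0.2067, 0.087]
tool_rot: [0.524, 0.479, -0.518, 0.477]
force: [-0.3, -0.3, -1.1]
finger_gap: 0.429
```

```bash
python3 - <<'E'
from tubefit import *
now()
from station import viewer
for n in ("scene",):
    d=viewer.snapshot(n);pickle.dump(d,open(n+"9.pkl","wb"))
a=load("scene9")["image"][100:280,370:520,::-1];cv2.imwrite("pics/s9.png",cv2.resize(a,None,fx=3,fy=3,interpolation=cv2.INTER_CUBIC))
tubefit(load("scene9"),(390,90,470,178))
E
```

```text
21.5 [0.4666 0.2067 0.087 ] x [ 0.004  0.008 -1.   ] z [-0.085 -0.996 -0.008] q [0.19 0.6  1.85 0.01 0.69 1.84] F [-0.3 -0.3 -1.1] gap 0.4293026944006741
top z 0.13396494385700614 top c [0.46911154 0.20874988] fit top [0.46473723 0.20675067] tilt(dx/dz,dy/dz) rad [-0.00194779 -0.03440827] rms 0.0008311277986215134 93
```

View pics/s9.png

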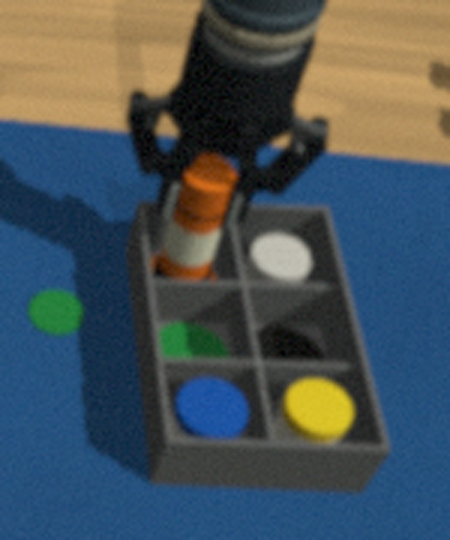

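{"fn": "move_arm", "kwargs": {"deltas": [30,1,0,0,0,0,0,30,0,0,0,0,0,0]}}

```text
t: 21.75
tcp_pos: [0.4667, 0.2068, 0.0863]
tool_rot: [0.524, 0.479, -0.518, 0.477]
force: [-0.8, -0.2, 3.5]
finger_gap: 0.432
```

{"fn": "move_arm", "kwargs": {"deltas": [30,1,0,0,0,0,0,30,0,0,0,0,0,0]}}

```text
t: 21.95
tcp_pos: [0.467, 0.2069, 0.0862]
tool_rot: [0.524, 0.479, -0.517, 0.477]
force: [-2.6, -0.1, 9.4]
finger_gap: 0.429
```

{"fn": "move_arm", "kwargs": {"deltas": [30,1,0,0,0,0,0,30,0,0,0,0,0,0]}}

```text
t: 22.15
tcp_pos: [0.4672, 0.2069, 0.0861]
tool_rot: [0.524, 0.479, -0.517, 0.478]
force: [-2.5, -1.1, 17.2]
finger_gap: 0.432
```

On the liner (contact force rising at z≈0.086). Backing off 2 mm, then releasing and rising.

{"fn": "move_arm", "kwargs": {"deltas": [30,-2,0,0,0,0,0,45,0,0,0,0,0,0,70,0,0,0,0,0,0,70,0,0,0,0,0,0,70,0,0,0,0,0,0,70,0,0,0,0,0,0]}}

```text
t: 22.75
tcp_pos: [0.4664, 0.2067, 0.0856]
tool_rot: [0.524, 0.479, -0.518, 0.477]
force: [-0.4, 0.0, -1.0]
finger_gap: 0.814
```

{"fn": "move_arm", "kwargs": {"deltas": [70,-10,0,0,0,0,0,70,-20,0,0,0,0,0,70,-25,0,0,0,0,0,70,-30,0,0,0,0,0,70,-30,0,0,0,0,0,70,-30,0,0,0,0,0]}}

```text
t: 23.35
tcp_pos: [0.4656, 0.2056, 0.2327]
tool_rot: [0.524, 0.479, -0.518, 0.477]
force: [-0.2, 0.4, -0.4]
finger_gap: 0.824
```

```bash
python3 - <<'E'
from tubefit import *
now()
from station import viewer
for n in ("scene","wrist"):
    d=viewer.snapshot(n);pickle.dump(d,open(n+"10.pkl","wb"))
a=load("scene10")["image"][100:280,370:520,::-1];cv2.imwrite("pics/s10.png",cv2.resize(a,None,fx=3,fy=3,interpolation=cv2.INTER_CUBIC))
tubefit(load("scene10"),(390,90,470,178))
G=(.6455,-.0685)
plan([(85,(.60,.08,.24),rotm(-5,90),8),(85,(*G,.24),rotm(-5,90),7)])
E
```

```text
23.35 [0.4656 0.2056 0.2327] x [ 0.004  0.008 -1.   ] z [-0.085 -0.996 -0.008] q [0.19 0.37 1.72 0.01 1.05 1.84] F [-0.2  0.4 -0.4] gap 0.8240798438074447
top z 0.13294159198042174 top c [0.46898148 0.21082516] fit top [0.46503574 0.21037364] tilt(dx/dz,dy/dz) rad [0.00304533 0.00124346] rms 0.0008289173908500812 85
85,0,18,14,0,0,0,85,-1,17,15,0,0,0,85,0,18,14,0,0,0,85,-1,18,14,0,0,0,85,0,18,15,0,0,0,85,-1,17,14,0,0,-1,85,-1,18,14,0,-1,0,85,0,18,15,0,0,0
# 18 1 end [0.6003 0.0796 0.2398] err [-0.3  0.4  0.2] [0.1 0.4 0.3]
85,0,8,21,0,0,0,85,0,8,20,0,0,0,85,0,9,21,0,0,0,85,0,8,20,0,0,0,85,0,8,21,0,0,0,85,0,8,20,0,0,0,85,0,9,21,0,0,0
# 21 0 end [ 0.6459 -0.0688  0.2405] err [-0.4  0.3 -0.5] [0.1 0.4 0.3]
```

View pics/s10.png

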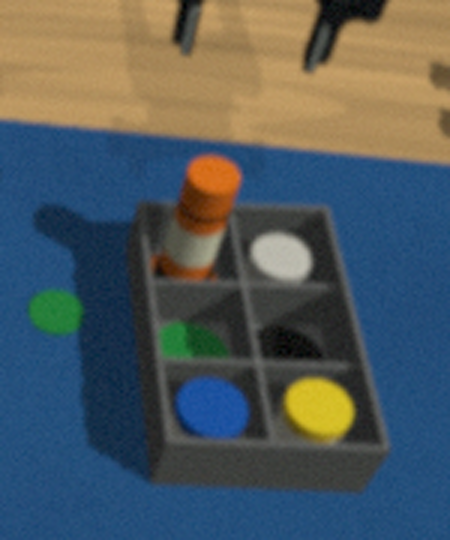

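The orange tube stands upright at (0.465,0.210), under 1 mm from the liner centre, with its top at 0.133. Next is the green tube.

{"fn": "move_arm", "kwargs": {"deltas": [85,0,18,14,0,0,0,85,-1,17,15,0,0,0,85,0,18,14,0,0,0,85,-1,18,14,0,0,0,85,0,18,15,0,0,0,85,-1,17,14,0,0,-1,85,-1,18,14,0,-1,0,85,0,18,15,0,0,0]}}

```text
t: 24.25
tcp_pos: [0.5978, 0.0786, 0.2335]
tool_rot: [-0.514, -0.48, 0.527, -0.477]
force: [-0.4, 0.2, -0.9]
finger_gap: 0.992
```

{"fn": "move_arm", "kwargs": {"deltas": [85,0,8,21,0,0,0,85,0,8,20,0,0,0,85,0,9,21,0,0,0,85,0,8,20,0,0,0,85,0,8,21,0,0,0,85,0,8,20,0,0,0,85,0,9,21,0,0,0,85,0,0,0,0,0,0]}}

```text
t: 25.05
tcp_pos: [0.644, -0.0725, 0.2341]
tool_rot: [-0.515, -0.479, 0.527, -0.476]
force: [0.5, 0.8, 0.1]
finger_gap: 0.993
```

```bash
python3 - <<'E'
from tubefit import *
now()
from station import viewer
d=viewer.snapshot("wrist");cv2.imwrite("pics/w11.png",d["image"][:,:,::-1])
c,s=cen(mask(d,(40,120,90),(85,255,255),(200,50,440,320)));print(c,s,ray(d,*c,.125))
P=cloud(d);q=P[50:320,220:420].reshape(-1,3);q=q[(q[:,2]>.119)&(q[:,2]<.132)];print(q.mean(0),np.ptp(q,axis=0))
plan([(85,(.6455,-.0685,.076),rotm(-5,90),9)])
E
```

```text
25.05 [ 0.644  -0.0725  0.2341] x [-0.015 -0.009 -1.   ] z [-0.088 -0.996  0.01 ] q [-0.28  0.56  1.36 -0.01  1.23  1.38] F [0.5 0.8 0.1] gap 0.9927378221889908
[312.21383648 181.33243486] [ 288  149   51   61 2226] [ 0.64969921 -0.06894931  0.125     ]
[ 0.64770972 -0.06965271  0.12534007] [0.0373956  0.03747595 0.00849071]
85,18,0,0,0,0,0,85,17,1,-1,0,0,0,85,18,0,0,0,0,0,85,17,1,-1,0,0,0,85,18,0,0,0,0,0,85,17,1,-1,0,0,1,85,18,0,0,0,0,0,85,17,0,0,0,0,0,85,18,1,-1,0,1,0
# 18 1 end [ 0.646  -0.0684  0.0759] err [-0.5 -0.1  0.1] [ 0.  -0.5 -0.1]
```

View pics/w11.png

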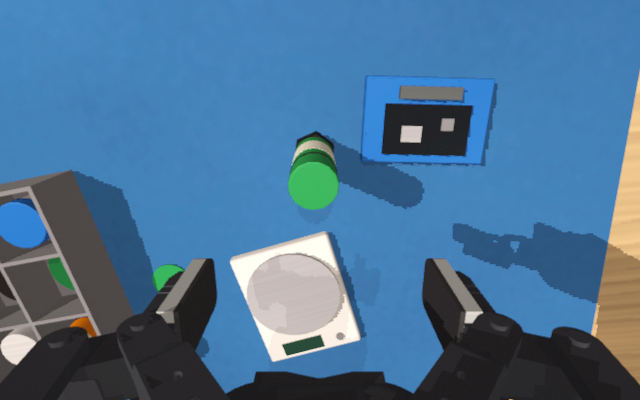

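The green cap is at (312,183), i.e. (0.647,-0.069). That agrees with the earlier measurement to 2 mm.

{"fn": "move_arm", "kwargs": {"deltas": [85,18,0,-1,0,0,0,85,17,1,-1,0,0,0,85,18,0,0,0,0,0,85,17,1,-1,0,0,0,85,18,0,0,0,0,0,85,17,1,0,0,0,1,85,18,0,0,0,0,0,85,17,0,0,0,0,0,85,18,1,0,0,0,0,85,0,0,0,0,0,0]}}

```text
t: 26.1
tcp_pos: [0.6435, -0.0664, 0.0739]
tool_rot: [-0.518, -0.478, 0.523, -0.48]
force: [-1.1, -0.1, -0.4]
finger_gap: 0.997
```

{"fn": "move_arm", "kwargs": {"deltas": [30,0,0,0,0,0,0,30,0,0,0,0,0,0,30,0,0,0,0,0,0,30,0,0,0,0,0,0,30,0,0,0,0,0,0,30,0,0,0,0,0,0,30,0,0,0,0,0,0], "force": 60}}

```text
t: 26.8
tcp_pos: [0.6468, -0.0683, 0.0778]
tool_rot: [-0.52, -0.475, 0.522, -0.482]
force: [-0.4, -0.1, 6.5]
finger_gap: 0.429
```

```bash
python3 - <<'E'
from plan import *
now()
s=manip.sense();p=s["tcp_pos"]
plan([(30,p+[0,0,.14],rotm(-5,90),7),(30,(.5363,.2165,p[2]+.14),rotm(-5,90),14)])
E
```

```text
26.8 [ 0.6468 -0.0683  0.0778] x [ 0.004 -0.01  -1.   ] z [-0.085 -0.996  0.009] q [-0.27  0.75  1.48 -0.01  0.9   1.39] F [-0.4 -0.1  6.5] gap 0.429475469192328
30,-20,0,0,0,0,0,30,-20,0,0,0,0,0,30,-20,0,1,0,0,0,30,-20,0,0,0,0,0,30,-20,1,0,0,0,0,30,-20,0,0,0,0,0,30,-20,0,0,0,1,0
# 20 1 end [ 0.6471 -0.068   0.2178] err [-0.3 -0.3 -0. ] [ 0.1 -0.5 -0.3]
30,0,-10,-20,0,0,0,30,0,-9,-19,0,0,0,30,0,-10,-20,0,0,0,30,0,-9,-19,0,0,0,30,1,-10,-20,0,0,0,30,0,-10,-19,0,0,0,30,0,-9,-20,0,0,0,30,0,-10,-20,0,0,0,30,0,-10,-19,0,0,0,30,0,-9,-20,0,0,0
30,0,-10,-19,0,0,0,30,0,-9,-20,0,0,0,30,0,-10,-20,0,0,0,30,0,-10,-19,0,0,0
# 20 0 end [0.5359 0.2164 0.2183] err [ 0.4  0.1 -0.5] [ 0.1 -0.5 -0.3]
```

{"fn": "move_arm", "kwargs": {"deltas": [30,-20,0,0,0,0,0,30,-20,0,0,0,0,0,30,-20,0,1,0,0,0,30,-20,0,0,0,0,0,30,-20,1,0,0,0,0,30,-20,0,0,0,0,0,30,-20,0,0,0,1,0]}}

```text
t: 27.5
tcp_pos: [0.646, -0.0673, 0.2167]
tool_rot: [0.523, 0.48, -0.518, 0.477]
force: [0.2, -0.3, -1.8]
finger_gap: 0.43
```

{"fn": "move_arm", "kwargs": {"deltas": [30,0,-10,-20,0,0,0,30,0,-9,-19,0,0,0,30,0,-10,-20,0,0,0,30,0,-9,-19,0,0,0,30,1,-10,-20,0,0,0,30,0,-10,-19,0,0,0,30,0,-9,-20,0,0,0,30,0,-10,-20,0,0,0,30,0,-10,-19,0,0,0,30,0,-9,-20,0,0,0]}}

```text
t: 28.5
tcp_pos: [0.5653, 0.1376, 0.2157]
tool_rot: [0.523, 0.48, -0.518, 0.477]
force: [0.8, -0.0, -1.4]
finger_gap: 0.43
```

{"fn": "move_arm", "kwargs": {"deltas": [30,0,-10,-19,0,0,0,30,0,-9,-20,0,0,0,30,0,-10,-20,0,0,0,30,0,-10,-19,0,0,0,30,0,0,0,0,0,0]}}

```text
t: 29.0
tcp_pos: [0.5321, 0.2196, 0.2163]
tool_rot: [0.522, 0.482, -0.518, 0.477]
force: [0.4, -1.2, -0.6]
finger_gap: 0.43
```

```bash
python3 - <<'E'
from tubefit import *
now()
from station import viewer
for n in ("scene","wrist"):
    d=viewer.snapshot(n);pickle.dump(d,open(n+"12.pkl","wb"))
a=load("scene12")["image"][60:260,350:550,::-1];cv2.imwrite("pics/s12.png",cv2.resize(a,None,fx=3,fy=3,interpolation=cv2.INTER_CUBIC))
tubefit(load("scene12"),(390,70,470,180),(40,85))
E
```

```text
29.0 [0.5321 0.2196 0.2163] x [ 0.     0.008 -1.   ] z [-0.08  -0.997 -0.008] q [0.19 0.48 1.58 0.01 1.08 1.84] F [ 0.4 -1.2 -0.6] gap 0.43006459482105747
top z 0.26409104693614555 top c [0.54430864 0.21824949] fit top [0.54430864 0.21824949] tilt(dx/dz,dy/dz) rad [0. 0.] rms nan 0
  return _methods._mean(a, axis=axis, dtype=dtype,
  ret = ret.dtype.type(ret / rcount)
```

View pics/s12.png

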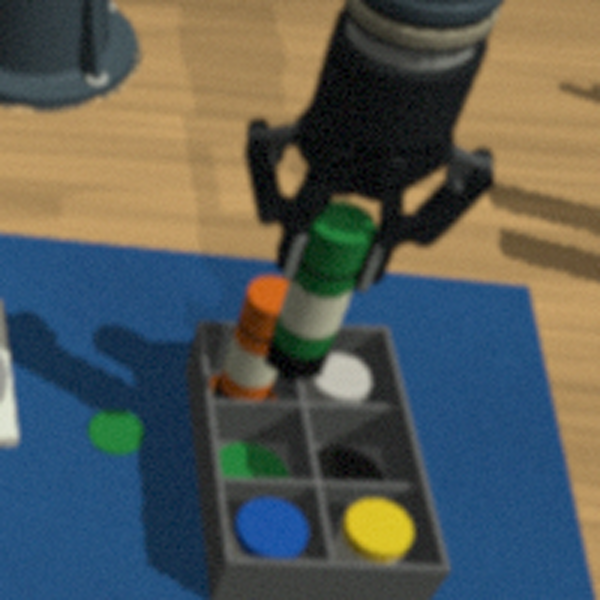

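```bash
sed -i 's/,150,90),(hue\[1\]/,100,25),(hue[1]/' tubefit.py; python3 - <<'E'
from tubefit import *
tubefit(load("scene12"),(435,110,480,185),(40,85))
E
```

```text
top z 0.263935270237278 top c [0.5364581  0.22046751] fit top [0.5309407  0.22050418] tilt(dx/dz,dy/dz) rad [ 0.00014229 -0.00802641] rms 0.0007736614895875464 331
```

{"fn": "move_arm", "kwargs": {"deltas": [30,0,6,4,0,0,0,30,16,0,0,0,0,0,30,18,0,0,0,0,0,30,18,0,0,0,0,0,30,14,0,0,0,0,0,30,0,0,0,0,0,0]}}

```text
t: 29.7
tcp_pos: [0.5405, 0.211, 0.1491]
tool_rot: [0.523, 0.48, -0.52, 0.476]
force: [0.2, -0.4, -1.4]
finger_gap: 0.431
```

```bash
python3 - <<'E'
from tubefit import *
now()
from station import viewer
for n in ("scene","wrist"):
    d=viewer.snapshot(n);pickle.dump(d,open(n+"13.pkl","wb"))
cv2.imwrite("pics/w13.png",load("wrist13")["image"][:,:,::-1])
a=load("scene13")["image"][60:260,350:550,::-1];cv2.imwrite("pics/s13.png",cv2.resize(a,None,fx=3,fy=3,interpolation=cv2.INTER_CUBIC))
tubefit(load("scene13"),(420,110,480,205),(40,85))
E
```

```text
29.7 [0.5405 0.211  0.1491] x [-0.001  0.007 -1.   ] z [-0.086 -0.996 -0.007] q [0.18 0.57 1.63 0.01 0.94 1.83] F [ 0.2 -0.4 -1.4] gap 0.4314037407690615
top z 0.19726070798294626 top c [0.5434786  0.21261725] fit top [0.53944476 0.21188694] tilt(dx/dz,dy/dz) rad [ 0.00168611 -0.01078302] rms 0.0020782000711304298 276
```

View pics/s13.png

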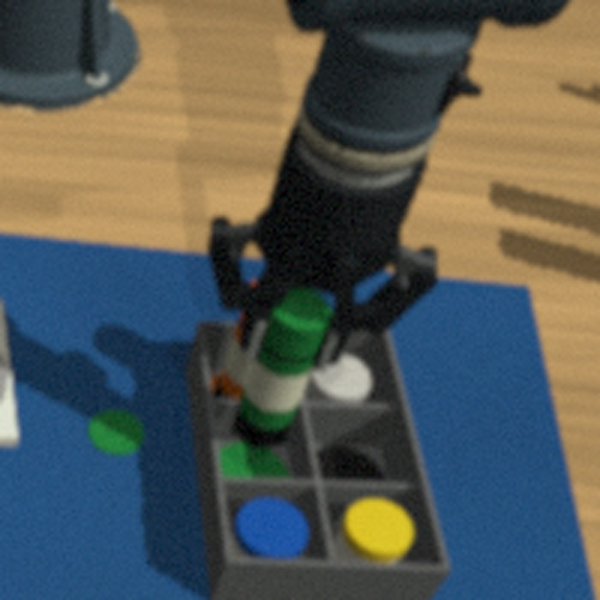

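View pics/w13.png

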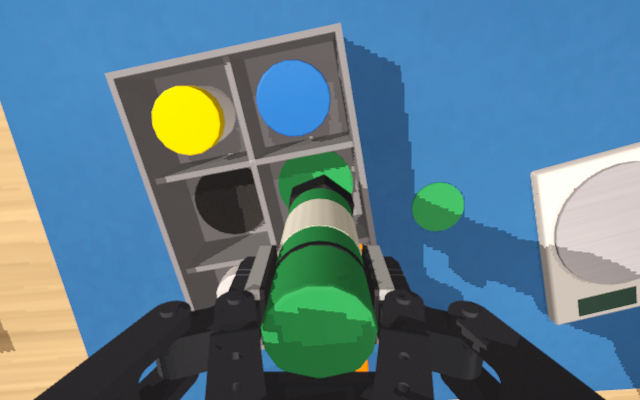

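{"fn": "move_arm", "kwargs": {"deltas": [30,0,-3,-3,0,0,0,30,12,0,0,0,0,0,30,12,0,0,0,0,0,30,12,0,0,0,0,0,30,12,0,0,0,0,0,30,8,0,0,0,0,0,30,4,0,0,0,0,0,30,1,0,0,0,0,0,30,0,0,0,0,0,0]}}

```text
t: 30.7
tcp_pos: [0.5389, 0.2163, 0.0903]
tool_rot: [0.524, 0.479, -0.518, 0.477]
force: [-0.4, -0.0, -2.2]
finger_gap: 0.429
```

{"fn": "move_arm", "kwargs": {"deltas": [30,1,0,0,0,0,0,30,0,0,0,0,0,0]}}

```text
t: 30.9
tcp_pos: [0.539, 0.2163, 0.0897]
tool_rot: [0.524, 0.479, -0.518, 0.477]
force: [-0.1, -0.4, -1.6]
finger_gap: 0.434
```

{"fn": "move_arm", "kwargs": {"deltas": [30,1,0,0,0,0,0,30,0,0,0,0,0,0]}}

```text
t: 31.1
tcp_pos: [0.5387, 0.2163, 0.0884]
tool_rot: [0.524, 0.479, -0.518, 0.477]
force: [0.3, -0.4, -0.9]
finger_gap: 0.432
```

{"fn": "move_arm", "kwargs": {"deltas": [30,1,0,0,0,0,0,30,0,0,0,0,0,0]}}

```text
t: 31.3
tcp_pos: [0.5387, 0.2163, 0.0872]
tool_rot: [0.524, 0.48, -0.518, 0.477]
force: [-1.2, 0.0, -1.0]
finger_gap: 0.432
```

{"fn": "move_arm", "kwargs": {"deltas": [30,1,0,0,0,0,0,30,1,0,0,0,0,0,30,0,0,0,0,0,0]}}

```text
t: 31.6
tcp_pos: [0.5386, 0.2163, 0.0851]
tool_rot: [0.524, 0.48, -0.518, 0.477]
force: [-0.3, -0.2, -1.4]
finger_gap: 0.431
```

{"fn": "move_arm", "kwargs": {"deltas": [30,1,0,0,0,0,0,30,0,0,0,0,0,0]}}

```text
t: 31.8
tcp_pos: [0.5388, 0.2164, 0.0847]
tool_rot: [0.524, 0.479, -0.518, 0.477]
force: [-1.0, -0.4, 2.2]
finger_gap: 0.43
```

{"fn": "move_arm", "kwargs": {"deltas": [30,1,0,0,0,0,0,30,0,0,0,0,0,0]}}

```text
t: 32.0
tcp_pos: [0.5389, 0.2164, 0.0847]
tool_rot: [0.524, 0.479, -0.518, 0.477]
force: [-3.0, 0.2, 8.0]
finger_gap: 0.431
```

Contact. Releasing and rising.

{"fn": "move_arm", "kwargs": {"deltas": [30,-1,0,0,0,0,0,45,0,0,0,0,0,0,65,0,0,0,0,0,0,65,0,0,0,0,0,0,65,0,0,0,0,0,0,65,0,0,0,0,0,0]}}

```text
t: 32.6
tcp_pos: [0.5387, 0.2163, 0.0841]
tool_rot: [0.524, 0.48, -0.518, 0.477]
force: [0.5, 0.3, 0.5]
finger_gap: 0.762
```

{"fn": "move_arm", "kwargs": {"deltas": [65,-10,0,0,0,0,0,65,-20,0,0,0,0,0,65,-25,0,0,0,0,0,65,-30,0,0,0,0,0,65,-30,0,0,0,0,0,65,-30,0,0,0,0,0,65,-20,0,0,0,0,0,65,0,0,40,0,0,0,65,0,0,40,0,0,0,65,0,0,40,0,0,0]}}

```text
t: 33.6
tcp_pos: [0.5277, 0.0946, 0.2494]
tool_rot: [0.524, 0.479, -0.517, 0.478]
force: [0.7, 0.1, -0.5]
finger_gap: 0.76
```

{"fn": "move_arm", "kwargs": {"deltas": [65,0,0,40,0,0,0,65,0,0,40,0,0,0,65,0,0,40,0,0,0,65,0,0,0,0,0,0,65,0,0,0,0,0,0]}}

```text
t: 34.1
tcp_pos: [0.5177, -0.0248, 0.2479]
tool_rot: [0.524, 0.479, -0.518, 0.477]
force: [-0.3, -0.8, -0.4]
finger_gap: 0.762
```

```bash
python3 - <<'E'
from tubefit import *
now()
from station import viewer
for n in ("scene","top"):
    d=viewer.snapshot(n);pickle.dump(d,open(n+"14.pkl","wb"))
cv2.imwrite("pics/t14.png",load("top14")["image"][:,:,::-1])
a=load("scene14")["image"][100:280,370:520,::-1];cv2.imwrite("pics/s14.png",cv2.resize(a,None,fx=3,fy=3,interpolation=cv2.INTER_CUBIC))
d=load("scene14")
tubefit(d,(415,150,470,215),(40,85));tubefit(d,(415,140,470,195),(3,18))
t=load("top14")
for h,roi in(((40,85),(185,195,240,250)),((3,18),(185,235,240,290))):
    c,s=cen(mask(t,(h[0],100,100),(h[1],255,255),roi));print(c,s,ray(t,*c,.132))
E
```

```text
34.1 [ 0.5177 -0.0248  0.2479] x [ 0.004  0.008 -1.   ] z [-0.087 -0.996 -0.009] q [-0.27  0.36  1.68  0.01  1.1   1.38] F [-0.3 -0.8 -0.4] gap 0.7621111158274613
top z 0.13288448218830426 top c [0.54034273 0.2179642 ] fit top [0.53746193 0.21814305] tilt(dx/dz,dy/dz) rad [-0.00607489  0.00298095] rms 0.0007484434727320366 167
top z 0.13281984999059218 top c [0.4675809  0.21071405] fit top [0.46495264 0.21053605] tilt(dx/dz,dy/dz) rad [0.00499214 0.00046134] rms 0.004887163747337788 229
[201.17578125 224.6328125 ] [193 216  18  18 256] [0.53881209 0.21666787 0.132     ]
[210.94402985 259.82649254] [195 246  34  27 536] [0.46672331 0.19589471 0.132     ]
```

View pics/s14.png

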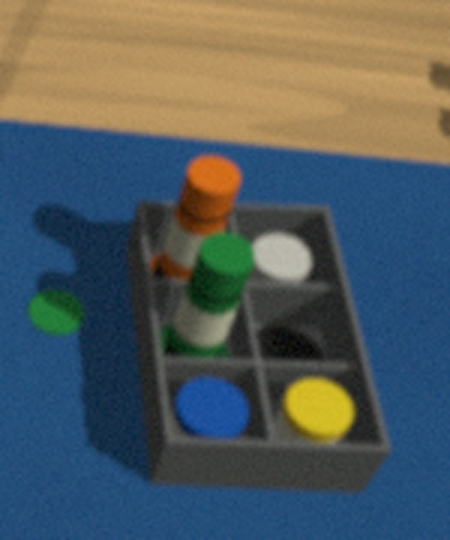

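View pics/t14.png

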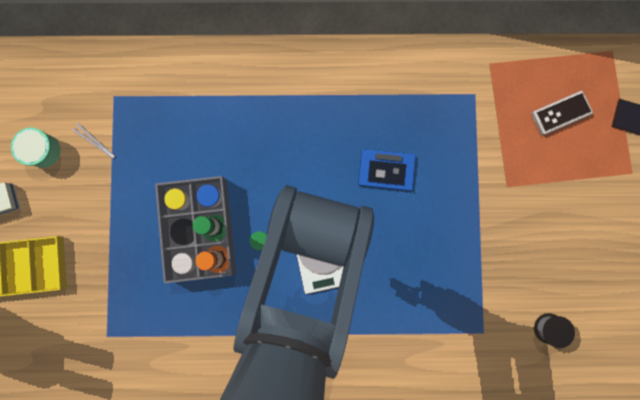

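```bash
python3 -c "
from station import job
print(job.sign_off())"
```

```text
the job is handed in; nothing more can be done
None
```

The job is handed in at about 34 s of the 72 s allowed; no verdict is reported.

- **Weighing:** I gripped the orange tube lying down, turned it foot down and released it on the plate at 22 mm height. It stood there free for well over a second.
- **Stowing:** I regrasped the orange tube from above and lowered it onto the orange liner. Then I did the same with the green tube and the larger green liner, the one in the crate.

**Last checks:**

| Tube | Position (m) | From liner centre | Top height (m) | Tilt |
|---|---|---|---|---|
| Orange | (0.465, 0.210) | about 1 mm | 0.133 (expected 0.132) | under 0.01 rad |
| Green | (0.537, 0.218) | about 2 mm | 0.133 (expected 0.132) | under 0.01 rad |

The gripper was clear and touching nothing. In the last pictures the jars, the tin and the board holder look unmoved; I judged that by eye and did not measure it.

**Checks that disagreed or went off plan:**
- **Off-centre on the scale:** the third joint came close to its upper limit over the scale. The tube therefore stood about 19 mm forward of the plate's centre, still within the 60 mm allowed.
- **Tilt while carried:** over the crate the orange tube measured about 0.03 rad of tilt. It settled upright on release.
- **Final orange checks:** the final top-view check of the orange tube is not usable, because its cap and the orange liner merged in the colour mask. The final orange fit in the scene view was also poor (about 5 mm rms). It matches the cleaner fit (0.8 mm rms) taken just after release, and the orange figures above rest on that one.

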